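# Gang slats on the vacuum bed with a straightedge

## Robot

A 6-joint arm with a two-finger parallel gripper is mounted at the origin on the work surface. World frame = base frame: x ahead of the robot, y to its left, z up, the work surface at z = 0. Lengths are in m, angles in rad, forces in N, time in s.
With the tool pointing down it reaches from about 0.4 to 0.925 m from the base axis. Payload 12.5 kg.
Tool frame: the origin (TCP) lies midway between the tips of the shut fingers; the grasp point (between the pads) lies 19 mm behind it; z points along the fingers, y is the direction in which the jaws open and shut (so a half turn about z gives the same grasp; the last joint's range is limited). The gripper opens to 95 mm and grips with 3 to 60 N. Pads are 20 mm wide; open, the fingers measure 119 mm over their backs; the gripper's body (75 mm by 180 mm) begins 59 mm behind the grasp point.
Start: joints at [-1.427, 0.491, 1.559, -0, 1.092, -0.106], TCP at [0.155, -0.606, 0.215] pointing down, gripper open.
Joint ranges: [-3.1, 3.1], [-0.84, 2.19], [0.05, 2.79], [-1.13, 4.28], [0.06, 2.93], [-2.69, 2.69]. Speed limits (rad/s): [2.22, 2.22, 2.79, 3.14, 3.14, 3.14].

## Interface

Orientations are given as a unit quaternion [x, y, z, w].
In Python, from station import readout, optics, job gives the robot as it stands.
- The arm moves only by the shell command python3 -m pendant 'ROWS'. ROWS is a JSON object of lists of equal length, an entry for each row: "translation": the shift along the tool's x, y, z in m, a list of three; "angular": the turn, a rotation vector about the tool's x, y, z in degrees, a list of three; "jaw": the finger opening in m, from 0 to 0.0951. In form: {"translation": [[x, y, z], ...], "angular": [[wx, wy, wz], ...], "jaw": [jaw, ...]}. A call has 1 to 5 rows; each row shifts and turns the commanded pose from where the row before left it, along the tool's axes as they then stand; what a row does not reach is not made up. A row lasts 1/8 s, in which the tool goes at most 62.5 mm and 10.7 degrees, less where a joint would pass 70% of its speed; a pose out of reach is approached as far as the arm can. A call with a gripper value outside its range is refused whole. The fingers move at their own pace and stop on an object; the grip force is fixed at half the most. Time passes only in rows, so rows that do not move let the fingers close. It gives the time, the measured TCP pose, the force and the opening at its end, in the units of the state.
- readout.read_state(): the state, without advancing time (a new reading comes with each control period).
- optics.snapshot(name): name is "side" or "top" or "wrist"; returns a dict with "color" (400x640x3 uint8, blue, green, red), "K" (3x3 intrinsics, pixels), "rvec" (rotation vector, rad) and "tvec" (3), from world to camera coordinates, as OpenCV has them. Camera axes: x right, y down, z forward; pixel columns grow to the right and rows downward; lengths in m; the calibration is good to about 2 mm. The wrist camera is an equidistant fisheye: a pixel r from the principal point sees the ray r / f radians off the axis. A picture is of the moment at which its call begins. There is no depth.
- job.finish_job(): hands the job in, once; it reports no verdict.
The state is a dict: "t": time; "q": joint angles; "joint_vel": joint speeds; "tau": joint torques, N m; "position": TCP position; "ee_rot": TCP orientation; "contact_force": force on the tool from outside, world axes, zero at the start; "torque": the same for the moment, N m; "finger_gap": finger opening in m.
Only numpy, scipy, OpenCV 4.12 (cv2) and the standard library are available. Lean on these libraries where they do the work, as an engineer would, in place of code of your own. Each camera call takes 0.05 s, during which the arm holds its last target.

## Task

The vacuum bed is still switched on from the last job: turn the selector knob to off first, then put the two short offcuts left on the bed into the scrap tray. Lay every long slat flat across the bed, each centred on a zone of its own, filling the zones in turn from the one-dot zone without skipping any, and lay the straightedge on the bed flush against the slats' right-hand ends so that all those ends are in line against it. Only when that is done, with the vacuum still off, turn the selector to the mark with as many dots as there are slats; leave the other tools where they are.

Things in the scene. Friction and masses are not known exactly. Their poses are not given: they have to be found in the camera images.
- bed: fixed vacuum bed: black plate 300 (x) x 220 (y) x 20 mm, origin under its centre, x away from the robot within 0.15 rad, y to its left. Four zones 64 mm apart along x, each a pale gasket outline 16 x 103 mm, long side along y, numbered by 1 to 4 white dots at the bed's margins; the one-dot zone is nearest the robot, by the brass inlet. The right-hand (-y) strip, 70 mm wide, is bare, for the straightedge
- zone_1 (a point): centre of the zone with 1 dot, on the bed's upper surface (20 mm above the bench); x and y axes as the bed's; it lies at x = -96 mm, y = 30 mm in the bed's frame
- zone_2 (a point): centre of the zone with 2 dots, on the bed's upper surface (20 mm above the bench); x and y axes as the bed's; it lies at x = -32 mm, y = 30 mm in the bed's frame
- zone_3 (a point): centre of the zone with 3 dots, on the bed's upper surface (20 mm above the bench); x and y axes as the bed's; it lies at x = 32 mm, y = 30 mm in the bed's frame
- zone_4 (a point): centre of the zone with 4 dots, on the bed's upper surface (20 mm above the bench); x and y axes as the bed's; it lies at x = 96 mm, y = 30 mm in the bed's frame
- valve (a joint): zone selector angle, rad, growing clockwise seen from above; sprung detents at 0 (off: a dash), 0.524 (one dot), 1.047 (two), 1.571 (three), 2.094 (four dots); let go near a detent it snaps in; stops at -0.1 and 2.2; takes about 0.1 N m. It starts in one of detents 1 to 4
- valve_grip (a point): selector knob: upright axis, half-way up its bar, which is 44 long, 14 wide, 34 mm tall (17 above, 17 below the point), on a skirt 44 mm across, 8 mm thick, on a fixed grey body 100 x 100 x 45 mm. A white line on the bar's top points to the dial mark in use. The point turns with the knob: the bar, towards its pointing end, always lies at +4.189 rad (counter-clockwise from above) from the point's x axis
- slat_a_center (a point): wooden slat 140 (its x) x 36 (y) x 18 mm (z), 65 g, loose; the point is its centre, half-way up. All slats are alike; two to four are present, lying flat on the bench at the robot's left, absent ones read None
- slat_b_center (a point): wooden slat 140 (its x) x 36 (y) x 18 mm (z), 65 g, loose; the point is its centre, half-way up. All slats are alike; two to four are present, lying flat on the bench at the robot's left, absent ones read None
- slat_c_center (a point): wooden slat 140 (its x) x 36 (y) x 18 mm (z), 65 g, loose; the point is its centre, half-way up. All slats are alike; two to four are present, lying flat on the bench at the robot's left, absent ones read None
- slat_d_center (a point): wooden slat 140 (its x) x 36 (y) x 18 mm (z), 65 g, loose; the point is its centre, half-way up. All slats are alike; two to four are present, lying flat on the bench at the robot's left, absent ones read None
- offcut_a_center (a point): one of two short offcuts of the same wood, 85 (its x) x 36 (y) x 18 mm (z), 40 g, loose, lying flat on the vacuum bed at the start; the point is its centre, half-way up
- offcut_b_center (a point): one of two short offcuts of the same wood, 85 (its x) x 36 (y) x 18 mm (z), 40 g, loose, lying flat on the vacuum bed at the start; the point is its centre, half-way up
- straightedge_grip (a point): loose aluminium straightedge, 350 g: bar 260 (x) x 40 (y) x 18 mm with a wooden grip 110 (x) x 16 (y) x 30 mm raised along the middle of its top. The point is the grip's centre: on the bar's centre line, 33 mm above its underside, 15 mm below the grip's top. Either long side may be used. It starts flat on the bench at the robot's right, roughly along the robot's x
- tray: plywood scrap tray, fixed, 150 (its x) x 130 (its y) x 45 mm tall, open at the top, walls and floor 6 mm thick; origin at the centre of its underside
- mallet: bystander: wooden carpenter's mallet lying down, head 75 x 120 x 60 mm, handle 200 mm; origin on its underside
- chisel: bystander: chisel lying down, 235 mm long; origin on its underside
- glue: bystander: white glue bottle standing, 60 mm across, 150 mm tall; origin on its underside
- plane: bystander: hand plane, 160 x 50 mm, 80 mm tall; origin on its underside
- gauge: bystander: wooden marking gauge, stem 200 mm, fence 70 mm wide and 50 mm tall; origin on its underside
There are look-alikes about, which are no part of the job. What is shaped like the part that bears offcut_b_center but pink is not meant. Leave any turquoise look-alike of the part that bears offcut_a_center alone.

How it is judged:
On the way, in this order (a step that is already met when the one before it is completed fails the run):
1. the selector knob is turned to off (value of joint valve between -0.12 and 0.12 rad), for 0.2 s.
2. both offcuts lie in the scrap tray, the selector still off (all of step 1 and x of offcut_a_center in the frame of tray between -0.072 and 0.072 m and y of offcut_a_center in the frame of tray between -0.062 and 0.062 m and z of offcut_a_center in the frame of tray between 0.005 and 0.05 m and x of offcut_b_center in the frame of tray between -0.072 and 0.072 m and y of offcut_b_center in the frame of tray between -0.062 and 0.062 m and z of offcut_b_center in the frame of tray between 0.005 and 0.05 m), for 0.2 s.
3. all slats lie on the first zones and the straightedge lies flush against their right-hand ends, the selector still off (all of step 1 and (horizontal distance between slat_a_center and zone_1 below 0.01 m or horizontal distance between slat_a_center and zone_2 below 0.01 m or horizontal distance between slat_a_center and zone_3 below 0.01 m or horizontal distance between slat_a_center and zone_4 below 0.01 m) and (horizontal distance between slat_b_center and zone_1 below 0.01 m or horizontal distance between slat_b_center and zone_2 below 0.01 m or horizontal distance between slat_b_center and zone_3 below 0.01 m or horizontal distance between slat_b_center and zone_4 below 0.01 m) and (horizontal distance between slat_c_center and zone_1 below 0.01 m or horizontal distance between slat_c_center and zone_2 below 0.01 m or horizontal distance between slat_c_center and zone_3 below 0.01 m or horizontal distance between slat_c_center and zone_4 below 0.01 m) and (horizontal distance between slat_d_center and zone_1 below 0.01 m or horizontal distance between slat_d_center and zone_2 below 0.01 m or horizontal distance between slat_d_center and zone_3 below 0.01 m or horizontal distance between slat_d_center and zone_4 below 0.01 m) and z of slat_a_center in the frame of bed between 0.025 and 0.0325 m and z of slat_b_center in the frame of bed between 0.025 and 0.0325 m and z of slat_c_center in the frame of bed between 0.025 and 0.0325 m and z of slat_d_center in the frame of bed between 0.025 and 0.0325 m and angle between the x axis of each of slat_a_center, slat_b_center, slat_c_center, slat_d_center and the y axis of bed, either way round below 0.06 rad and (y of slat_a_center in the frame of straightedge_grip between 0.088 and 0.092 m or y of slat_a_center in the frame of straightedge_grip between -0.092 and -0.088 m) and angle between the y axis of each of slat_a_center, slat_b_center, slat_c_center, slat_d_center and the x axis of straightedge_grip, either way round below 0.035 rad and x of slat_a_center in the frame of straightedge_grip between -0.113 and 0.113 m and (y of slat_b_center in the frame of straightedge_grip between 0.088 and 0.092 m or y of slat_b_center in the frame of straightedge_grip between -0.092 and -0.088 m) and x of slat_b_center in the frame of straightedge_grip between -0.113 and 0.113 m and (y of slat_c_center in the frame of straightedge_grip between 0.088 and 0.092 m or y of slat_c_center in the frame of straightedge_grip between -0.092 and -0.088 m) and x of slat_c_center in the frame of straightedge_grip between -0.113 and 0.113 m and (y of slat_d_center in the frame of straightedge_grip between 0.088 and 0.092 m or y of slat_d_center in the frame of straightedge_grip between -0.092 and -0.088 m) and x of slat_d_center in the frame of straightedge_grip between -0.113 and 0.113 m and z of straightedge_grip in the frame of bed between 0.049 and 0.057 m and y of straightedge_grip in the frame of bed below 0 m and angle between straightedge_grip's own z axis and vertical below 0.05 rad and linear speed of each of straightedge, offcut_a, offcut_b, slat_a, slat_b, slat_c, slat_d below 0.02 m/s), for 0.2 s.
At the end, for the whole second after the job is handed in: slats flat on the first zones (centre within 10 mm, 0.06 rad); straightedge flat on the bed at their right ends, each end within 2 mm of it, fully covered, square within 0.035 rad; offcuts in the tray; selector in the detent for the number of slats (0.12 rad); all at rest (((horizontal distance between slat_a_center and zone_1 below 0.01 m and value of joint valve above 0.393 rad) or (horizontal distance between slat_a_center and zone_2 below 0.01 m and value of joint valve above 0.916 rad) or (horizontal distance between slat_a_center and zone_3 below 0.01 m and value of joint valve above 1.44 rad) or (horizontal distance between slat_a_center and zone_4 below 0.01 m and value of joint valve above 1.963 rad)) and ((horizontal distance between slat_b_center and zone_1 below 0.01 m and value of joint valve above 0.393 rad) or (horizontal distance between slat_b_center and zone_2 below 0.01 m and value of joint valve above 0.916 rad) or (horizontal distance between slat_b_center and zone_3 below 0.01 m and value of joint valve above 1.44 rad) or (horizontal distance between slat_b_center and zone_4 below 0.01 m and value of joint valve above 1.963 rad)) and ((horizontal distance between slat_c_center and zone_1 below 0.01 m and value of joint valve above 0.393 rad) or (horizontal distance between slat_c_center and zone_2 below 0.01 m and value of joint valve above 0.916 rad) or (horizontal distance between slat_c_center and zone_3 below 0.01 m and value of joint valve above 1.44 rad) or (horizontal distance between slat_c_center and zone_4 below 0.01 m and value of joint valve above 1.963 rad)) and ((horizontal distance between slat_d_center and zone_1 below 0.01 m and value of joint valve above 0.393 rad) or (horizontal distance between slat_d_center and zone_2 below 0.01 m and value of joint valve above 0.916 rad) or (horizontal distance between slat_d_center and zone_3 below 0.01 m and value of joint valve above 1.44 rad) or (horizontal distance between slat_d_center and zone_4 below 0.01 m and value of joint valve above 1.963 rad)) and (value of joint valve below 0.393 rad or horizontal distance between any of slat_a_center, slat_b_center, slat_c_center, slat_d_center and zone_1 below 0.01 m) and (value of joint valve below 0.916 rad or horizontal distance between any of slat_a_center, slat_b_center, slat_c_center, slat_d_center and zone_2 below 0.01 m) and (value of joint valve below 1.44 rad or horizontal distance between any of slat_a_center, slat_b_center, slat_c_center, slat_d_center and zone_3 below 0.01 m) and (value of joint valve below 1.963 rad or horizontal distance between any of slat_a_center, slat_b_center, slat_c_center, slat_d_center and zone_4 below 0.01 m) and (value of joint valve between 0.927 and 1.167 rad or value of joint valve between 1.451 and 1.691 rad or value of joint valve between 1.974 and 2.214 rad) and z of slat_a_center in the frame of bed between 0.025 and 0.0325 m and z of slat_b_center in the frame of bed between 0.025 and 0.0325 m and z of slat_c_center in the frame of bed between 0.025 and 0.0325 m and z of slat_d_center in the frame of bed between 0.025 and 0.0325 m and angle between the x axis of each of slat_a_center, slat_b_center, slat_c_center, slat_d_center and the y axis of bed, either way round below 0.06 rad and (y of slat_a_center in the frame of straightedge_grip between 0.088 and 0.092 m or y of slat_a_center in the frame of straightedge_grip between -0.092 and -0.088 m) and angle between the y axis of each of slat_a_center, slat_b_center, slat_c_center, slat_d_center and the x axis of straightedge_grip, either way round below 0.035 rad and x of slat_a_center in the frame of straightedge_grip between -0.113 and 0.113 m and (y of slat_b_center in the frame of straightedge_grip between 0.088 and 0.092 m or y of slat_b_center in the frame of straightedge_grip between -0.092 and -0.088 m) and x of slat_b_center in the frame of straightedge_grip between -0.113 and 0.113 m and (y of slat_c_center in the frame of straightedge_grip between 0.088 and 0.092 m or y of slat_c_center in the frame of straightedge_grip between -0.092 and -0.088 m) and x of slat_c_center in the frame of straightedge_grip between -0.113 and 0.113 m and (y of slat_d_center in the frame of straightedge_grip between 0.088 and 0.092 m or y of slat_d_center in the frame of straightedge_grip between -0.092 and -0.088 m) and x of slat_d_center in the frame of straightedge_grip between -0.113 and 0.113 m and z of straightedge_grip in the frame of bed between 0.049 and 0.057 m and y of straightedge_grip in the frame of bed below 0 m and angle between straightedge_grip's own z axis and vertical below 0.05 rad and linear speed of each of straightedge, offcut_a, offcut_b, slat_a, slat_b, slat_c, slat_d below 0.02 m/s and x of offcut_a_center in the frame of tray between -0.072 and 0.072 m and y of offcut_a_center in the frame of tray between -0.062 and 0.062 m and z of offcut_a_center in the frame of tray between 0.005 and 0.05 m and x of offcut_b_center in the frame of tray between -0.072 and 0.072 m and y of offcut_b_center in the frame of tray between -0.062 and 0.062 m and z of offcut_b_center in the frame of tray between 0.005 and 0.05 m); the robot touches nothing.
It fails at once if one of the other tools is moved from its place (more than 30 mm) (distance of any of mallet, chisel, glue, plane, gauge from where it was at the start of the episode above 0.03 m).
Of slat_a, slat_b, slat_c, slat_d only 2 to 4 are there at a start; the rules pass over those that are not, and their reading is None.
At some moment in a run one of straightedge, offcut_a, offcut_b may be knocked a few centimetres aside while the robot is not near it.
It also fails if it takes over 210 s, if anything falls off the work surface, if the arm or the gripper's body presses on something with over 40 N, if the wrist force passes 120 N, or if a joint passes its speed limit or range.

## Working session

There is one attempt and no reset: what is moved stays moved. The work goes in short steps, Python scripts to look and compute and a shell command to move; the robot and the scene stay as the last step left them, time stands still between calls to the robot, and variables do not carry over. Pictures are saved under pics/ and viewed, and the job is handed in when it is done.

```bash
ls; mkdir -p pics; python3 - <<'E'
from station import readout, optics, job
import cv2,numpy as np
print(readout.read_state())
for n in ("side","top","wrist"):
    s=optics.snapshot(n); cv2.imwrite(f"pics/{n}0.png",s["color"]); print(n,s["K"].tolist(),s["rvec"],s["tvec"])
E
```

```text
pics
{'t': 0.0, 'q': array([-1.42656700e+00,  4.91575971e-01,  1.55942703e+00, -2.52580058e-05,
        1.09171532e+00, -1.05584594e-01]), 'joint_vel': array([ 0.00029452, -0.00134853, -0.00031932, -0.00103271,  0.00012119,
       -0.00027923]), 'tau': array([-1.16976782e-03, -6.12642503e+01, -2.58178461e+01,  6.91433530e-02,
        4.82101820e-02, -8.43375119e-05]), 'position': array([ 0.15450589, -0.60535629,  0.21405928]), 'ee_rot': array([ 9.92208379e-01,  1.24588183e-01, -2.20764540e-05, -5.62512396e-04]), 'contact_force': array([ 0.0526701 ,  0.95273959, -0.06826443]), 'torque': array([-0.04471726,  0.03515092,  0.01970058]), 'finger_gap': 0.09492374590731636}
side [[418.3376775373057, 0.0, 325.39849914553076], [0.0, 418.3376775373057, 201.39368444524337], [0.0, 0.0, 1.0]] [ 0.5738876  -2.7048771   1.11516489] [0.53339802 0.17073782 1.10922396]
top [[490.8510883112858, 0.0, 309.3414499358809], [0.0, 490.8510883112858, 199.97567848436051], [0.0, 0.0, 1.0]] [ 2.13754128 -2.12663935  0.17993535] [0.05595441 0.55342965 1.47203673]
wrist [[309.70691628693146, 0.0, 319.3680239017925], [0.0, 309.70691628693146, 200.98922711718433], [0.0, 0.0, 1.0]] [-2.30992821  1.79473927  0.23994743] [-0.6246465  -0.02829102  0.39151399]
```

View pics/top0.png

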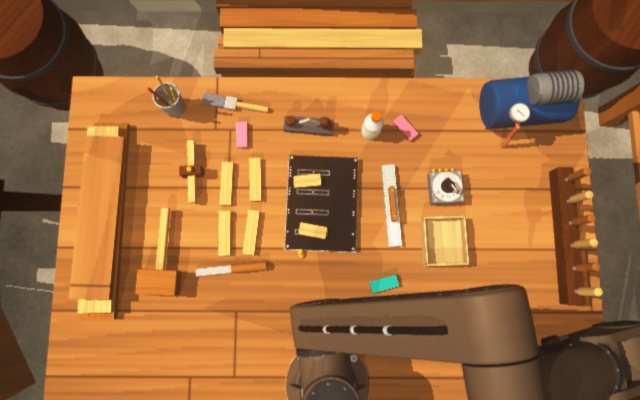

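View pics/side0.png

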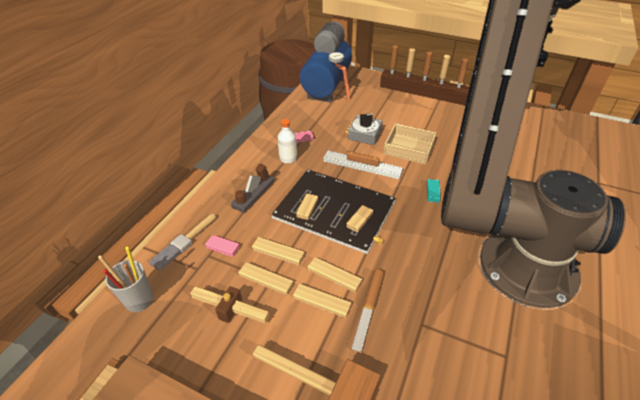

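View pics/wrist0.png

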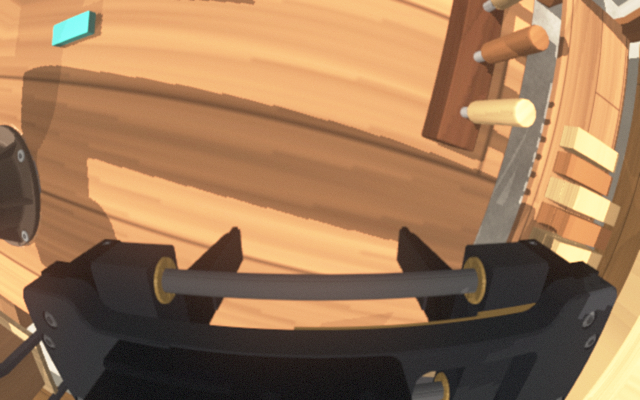

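Top view: bed (320,203), offcuts at (307,181) and (313,231), four slats at (227,183), (255,179), (225,232) and (251,232). Valve (446,186), tray (446,241), straightedge (391,206). The look-alikes are pink at (241,134) and (405,127), and turquoise at (384,284). The gauge stem (191,170) and mallet handle (162,238) could pass for slats. Close crops next.

```bash
cat > h.py <<'E'
import cv2,numpy as np
from station import readout,optics
from scipy.spatial.transform import Rotation as R
def snap(n,f=None):
    s=optics.snapshot(n)
    if f: cv2.imwrite(f"pics/{f}.png",s["color"])
    return s
def rays(s,uv,fish=False):
    uv=np.asarray(uv,float).reshape(-1,2);K=s["K"]
    a=(uv-[K[0,2],K[1,2]])/[K[0,0],K[1,1]]
    if fish:
        th=np.linalg.norm(a,axis=1,keepdims=True); d=np.c_[a/np.maximum(th,1e-9)*np.sin(th),np.cos(th)]
    else: d=np.c_[a,np.ones(len(a))]
    M=cv2.Rodrigues(np.array(s["rvec"],float))[0];t=np.array(s["tvec"],float).ravel()
    return -M.T@t, d@M
def toz(s,uv,z,fish=False):
    o,d=rays(s,uv,fish); return o+d*((z-o[2])/d[:,2])[:,None]
def proj(s,P,fish=False):
    P=np.asarray(P,float).reshape(-1,3);M=cv2.Rodrigues(np.array(s["rvec"],float))[0];c=P@M.T+np.array(s["tvec"]).ravel()
    K=s["K"]
    if fish:
        r=np.hypot(c[:,0],c[:,1]);th=np.arctan2(r,c[:,2]);a=c[:,:2]/r[:,None]*th[:,None]
    else: a=c[:,:2]/c[:,2:]
    return a*[K[0,0],K[1,1]]+[K[0,2],K[1,2]]
def crop(s,x0,y0,w,h,k,f):
    cv2.imwrite(f"pics/{f}.png",cv2.resize(s["color"][y0:y0+h,x0:x0+w],None,fx=k,fy=k,interpolation=cv2.INTER_CUBIC))
def st():
    s=readout.read_state();r=R.from_quat(s["ee_rot"]).as_matrix()
    print("t %.2f"%s["t"],"p",s["position"].round(4),"yaw x-axis %.2f deg"%np.degrees(np.arctan2(r[1,0],r[0,0])),"z",r[:,2].round(4),"F",s["contact_force"].round(1),"gap %.4f"%s["finger_gap"],"q",s["q"].round(2))
    return s,r
def delta(P,yaw=None):
    "translation in tool axes (pre-turn) to world P and z-turn degrees so that tool x has world yaw (deg)"
    s,r=st();d=r.T@(np.array(P)-s["position"]);print("dtool mm",(d*1000).round(1))
    if yaw is not None:
        c=np.degrees(np.arctan2(r[1,0],r[0,0]));a=-(yaw-c);a=(a+180)%360-180
        print("turn about tool z deg %.2f (or %.2f)"%(a,(a+360)%360-180))
        # tilt residual
E
python3 - <<'E'
from h import *
s=snap("top"); crop(s,140,110,240,160,3.3,"c1"); crop(s,360,110,130,190,3,"c2")
s=snap("side"); crop(s,150,90,300,230,2.6,"c3")
E
```

```text
(no output)
```

View pics/c1.png

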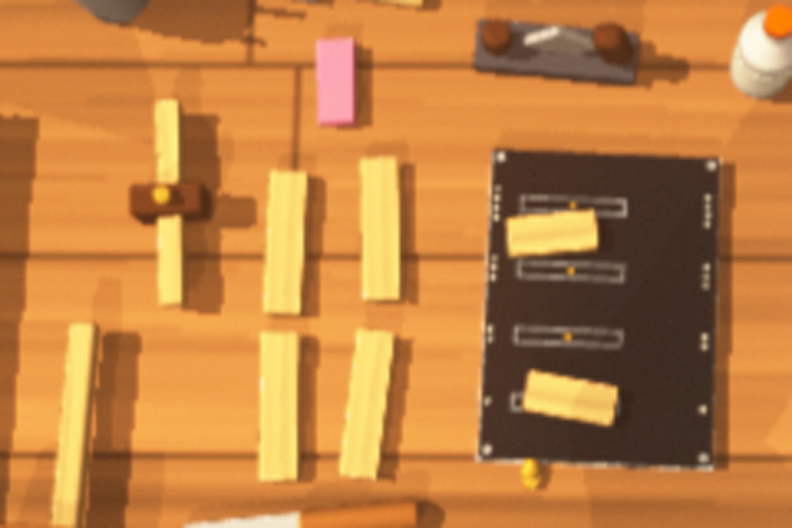

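View pics/c2.png

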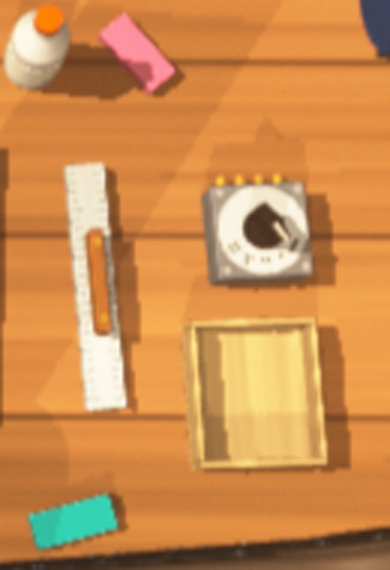

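View pics/c3.png

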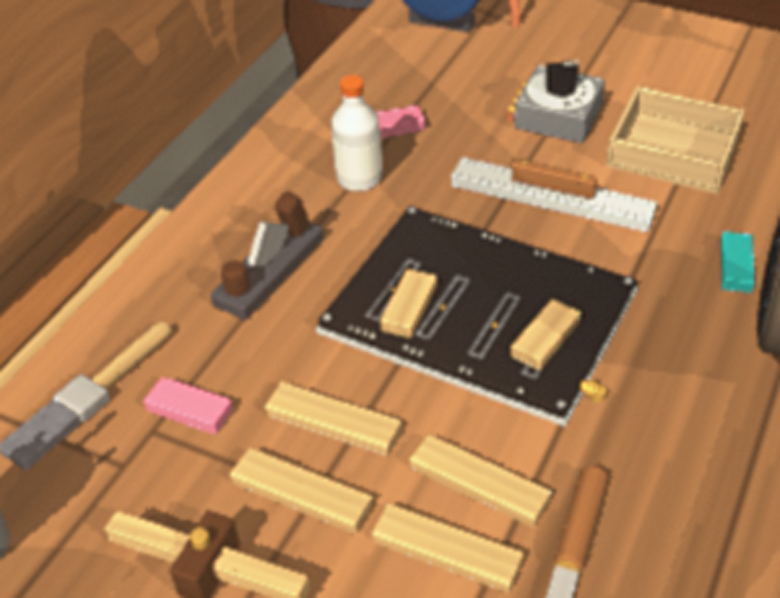

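```bash
python3 - <<'E'
from h import *
s=snap("top");im=s["color"];hsv=cv2.cvtColor(im,cv2.COLOR_BGR2HSV)
print("cam",rays(s,[[320,200]])[0])
print("base?",toz(s,[[330,385]],0))
# bed
dark=((hsv[...,2]<75)).astype(np.uint8);dark[:,:270]=0;dark[:,370:]=0;dark[:145]=0;dark[262:]=0
dark=cv2.morphologyEx(dark,cv2.MORPH_CLOSE,np.ones((9,9)))
c=max(cv2.findContours(dark,cv2.RETR_EXTERNAL,cv2.CHAIN_APPROX_NONE)[0],key=cv2.contourArea)
W=toz(s,c.reshape(-1,2),0.02)[:,:2].astype(np.float32);print("bed",cv2.minAreaRect(W))
# wood
m=cv2.inRange(hsv,(18,70,170),(32,200,255))
for (x0,y0,x1,y1,z) in [(205,145,265,262,.018),(290,165,335,245,.038)]:
    mm=np.zeros_like(m);mm[y0:y1,x0:x1]=m[y0:y1,x0:x1]
    for c in cv2.findContours(mm,cv2.RETR_EXTERNAL,cv2.CHAIN_APPROX_NONE)[0]:
        if cv2.contourArea(c)<150: continue
        W=toz(s,c.reshape(-1,2),z)[:,:2].astype(np.float32);r=cv2.minAreaRect(W);M=c.reshape(-1,2).mean(0)
        e=np.linalg.svd(W-W.mean(0))[2][0];print(M.round(),np.round(r[0],4),np.round(r[1],3),"long axis deg %.1f"%(np.degrees(np.arctan2(e[1],e[0]))%180))
for n,uv,z in [("knobskirt",(446,186),.053),("tray",[446,241],.045),("SE grip",(393,204),.048)]:
    print(n,toz(s,[uv],z))
E
```

```text
cam [0.29643783 0.05599378 1.54444058]
base? [[-0.00134826 -0.00599654  0.        ]]
bed ((0.5493507981300354, 0.01824984699487686), (0.21008579432964325, 0.2934853732585907), 88.00768280029297)
[224. 233.] [0.4545 0.3263] [0.141 0.035] long axis deg 1.8
[250. 232.] [0.4569 0.2429] [0.038 0.141] long axis deg 174.9
[226. 183.] [0.6134 0.3255] [0.038 0.139] long axis deg 179.3
[254. 179.] [0.6254 0.2335] [0.137 0.035] long axis deg 2.4
[312. 230.] [0.4603 0.0491] [0.083 0.037] long axis deg 79.1
[307. 180.] [0.6183 0.0664] [0.038 0.082] long axis deg 96.7
knobskirt [[ 0.59817255 -0.3642367   0.053     ]]
tray [[ 0.4284549  -0.35932424  0.045     ]]
SE grip [[ 0.54167634 -0.19964221  0.048     ]]
```

```bash
python3 - <<'E'
from h import *
s=snap("wrist");o,d=rays(s,[[319.4,201]],True);S,r=st();print("cam in tool",r.T@(o-S["position"]),"axis",r.T@d[0])
delta([0.50,-0.37,0.28],0)
E
```

```text
t 0.35 p [ 0.1545 -0.6056  0.2145] yaw x-axis 14.31 deg z [-0.e+00  1.e-04 -1.e+00] F [ 0.4 -0.4 -0.6] gap 0.0952 q [-1.43  0.49  1.56 -0.    1.09 -0.11]
cam in tool [ 0.07438645  0.00044461 -0.16997745] axis [-0.2604446  -0.0010253   0.96548825]
t 0.35 p [ 0.1545 -0.6056  0.2145] yaw x-axis 14.31 deg z [-0.e+00  1.e-04 -1.e+00] F [ 0.4 -0.4 -0.6] gap 0.0952 q [-1.43  0.49  1.56 -0.    1.09 -0.11]
dtool mm [ 393.  -142.9  -65.4]
turn about tool z deg 14.31 (or -165.69)
```

```bash
python3 -m pendant '{"translation": [[0.055,-0.02,-0.015],[0.055,-0.02,-0.015],[0.055,-0.02,-0.015],[0.055,-0.02,-0.015],[0.055,-0.02,-0.005]], "angular": [[0,0,0],[0,0,0],[0,0,0],[0,0,0],[0,0,0]], "jaw": [0.09,0.09,0.09,0.09,0.09]}'; python3 -m pendant '{"translation": [[0.055,-0.02,0],[0.055,-0.02,0],[0,0,0],[0,0,0]], "angular": [[0,0,0],[0,0,0],[0,0,7.1],[0,0,7.2]], "jaw": [0.05,0.05,0.05,0.05]}'
python3 - <<'E'
from h import *
st();s=snap("wrist","w1");print(proj(s,[[.598,-.364,.087]],True))
E
```

```text
t: 0.98
position: [0.3978, -0.4397, 0.2807]
ee_rot: [0.992, 0.125, 0.0, 0.001]
contact_force: [0.5, -0.7, 0.3]
finger_gap: 0.09
t: 1.48
position: [0.4936, -0.3739, 0.2794]
ee_rot: [1.0, -0.001, -0.0, -0.0]
contact_force: [-0.8, -0.4, -0.3]
finger_gap: 0.0556
t 1.48 p [ 0.4936 -0.3739  0.2794] yaw x-axis -0.12 deg z [-3.e-04  1.e-04 -1.e+00] F [-0.8 -0.4 -0.3] gap 0.0556 q [-0.75  0.43  1.49 -0.    1.23  0.82]
[[310.69612729  93.83440317]]
```

View pics/w1.png

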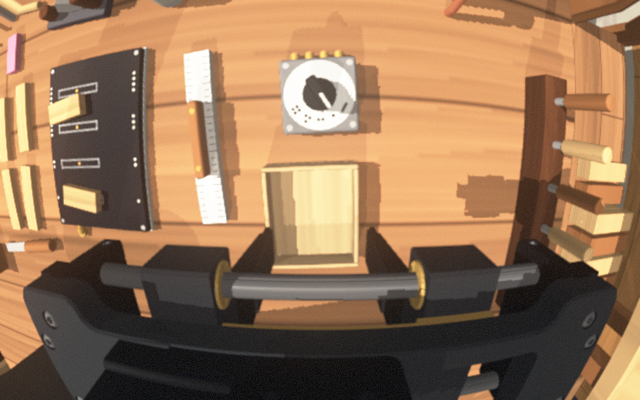

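```bash
python3 - <<'E'
from h import *
s=snap("wrist"); crop(s,270,40,100,100,6,"c4")
E
```

```text
(no output)
```

View pics/c4.png

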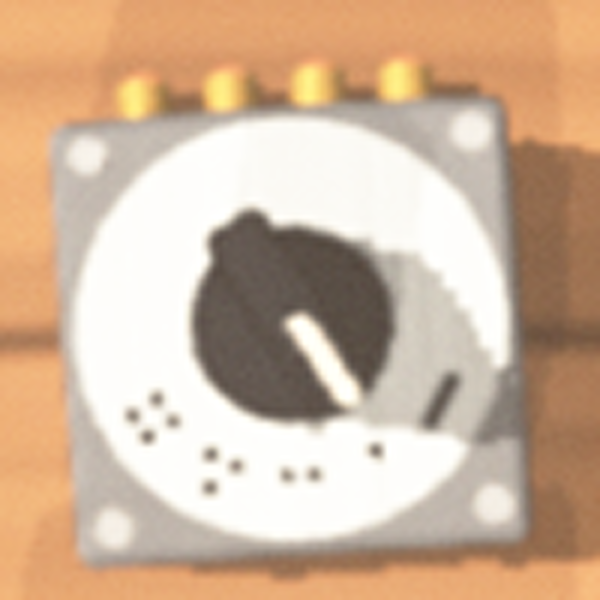

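The knob's white line points to the one-dot mark (crop (375,450)). The dash (off) is at (440,400), so off is 30° counter-clockwise. The four-dot mark is at (150,415).

```bash
python3 - <<'E'
from h import *
s=snap("wrist")
f=lambda x,y:(270+(x+.5)/6-.5,40+(y+.5)/6-.5)
c=toz(s,[f(86,157),f(471,130),f(494,505),f(114,529)],.045,True);print(c.round(4));C=c.mean(0);print("body c",C)
e=toz(s,[f(75,330),f(510,330),f(293,118),f(293,543)],.045,True);print("dial",e.round(4),(e[0]+e[1])/2,(e[2]+e[3])/2)
C=np.r_[(e[0,:2]+e[1,:2]+e[2,:2]+e[3,:2])/4,.045]
for n,p in dict(off=(440,400),one=(375,450),two=(300,474),three=(220,470),four=(152,417)).items():
    w=toz(s,[f(*p)],.045,True)[0]-C;print(n,np.degrees(np.arctan2(w[1],w[0])))
l=toz(s,[f(292,318),f(350,400)],.087,True);w=l[1]-l[0];print("line",l.round(4),np.degrees(np.arctan2(w[1],w[0])))
sk=toz(s,[f(193,325),f(392,325)],.053,True);print(sk.round(4))
delta([C[0],C[1],.2])
E
```

```text
[[ 0.6391 -0.3287  0.045 ]
 [ 0.6448 -0.4114  0.045 ]
 [ 0.5621 -0.4165  0.045 ]
 [ 0.5569 -0.3343  0.045 ]]
body c [ 0.60071182 -0.37273635  0.045     ]
dial [[ 0.6007 -0.3262  0.045 ]
 [ 0.6005 -0.4198  0.045 ]
 [ 0.647  -0.3732  0.045 ]
 [ 0.5535 -0.3731  0.045 ]] [ 0.60056878 -0.37300614  0.045     ] [ 0.60025939 -0.3731319   0.045     ]
off -116.20753750662435
one -146.43329646512
two -177.24676055995076
three 153.1176045435428
four 122.3687806019141
line [[ 0.5989 -0.3731  0.087 ]
 [ 0.5829 -0.3843  0.087 ]] -145.25974781417483
[[ 0.6005 -0.3522  0.053 ]
 [ 0.6005 -0.394   0.053 ]]
t 1.62 p [ 0.493  -0.3747  0.2796] yaw x-axis 0.14 deg z [-1.e-04  0.e+00 -1.e+00] F [-0.5 -0.3 -0.3] gap 0.0506 q [-0.76  0.43  1.49 -0.    1.23  0.81]
dtool mm [107.4  -1.3  79.6]
```

```bash
python3 -m pendant '{"translation": [[0.054,-0.001,0.03],[0.0535,0,0.03],[0,0,0],[0,0,0],[0,0,0]], "angular": [[0,0,0],[0,0,0],[0,0,-10],[0,0,-10],[0,0,-10]], "jaw": [0.05,0.05,0.05,0.05,0.05]}'; python3 -m pendant '{"translation": [[0,0,0.02],[0,0,0.02],[0,0,0]], "angular": [[0,0,-3.7],[0,0,0],[0,0,0]], "jaw": [0.05,0.05,0.05]}'
python3 - <<'E'
from h import *
delta([.6005,-.373,.059],33.7);s=snap("wrist","w2")
s=snap("top");crop(s,400,140,100,100,6,"c5")
E
```

```text
t: 2.25
position: [0.6004, -0.3739, 0.2193]
ee_rot: [0.965, 0.263, -0.0, -0.0]
contact_force: [0.7, 0.5, 0.2]
finger_gap: 0.0501
t: 2.62
position: [0.5998, -0.3737, 0.1782]
ee_rot: [0.957, 0.291, -0.001, -0.001]
contact_force: [-0.5, 0.1, 0.0]
finger_gap: 0.0499
t 2.62 p [ 0.5998 -0.3737  0.1782] yaw x-axis 33.82 deg z [-0.0022  0.0016 -1.    ] F [-0.5  0.1  0. ] gap 0.0499 q [-0.65  0.64  1.37 -0.    1.13  0.33]
dtool mm [1.100e+00 1.000e-01 1.192e+02]
turn about tool z deg 0.12 (or -179.88)
```

View pics/w2.png

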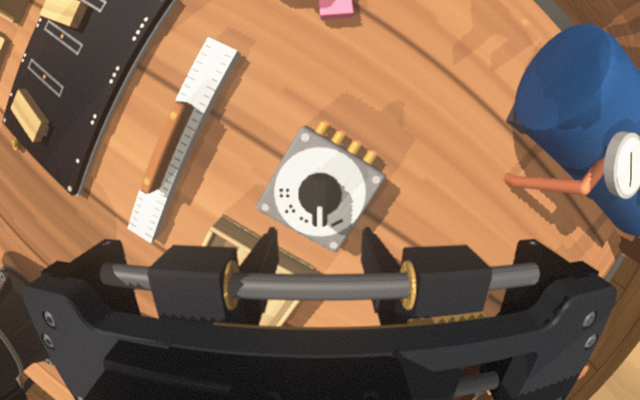

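The bar stands upright in the image at (319,205), midway between the fingers, so I'll descend and grip.

```bash
python3 -m pendant '{"translation": [[0.001,0,0.05],[0,0,0.04],[0,0,0.029],[0,0,0],[0,0,0]], "angular": [[0,0,0],[0,0,0],[0,0,0],[0,0,0],[0,0,0]], "jaw": [0.05,0.05,0.05,0.03,0.005]}'; python3 -m pendant '{"translation": [[0,0,0],[0,0,0],[0,0,0],[0,0,0]], "angular": [[0,0,0],[0,0,0],[0,0,-8],[0,0,-8]], "jaw": [0.005,0.005,0.005,0.005]}'; python3 -m pendant '{"translation": [[0,0,0],[0,0,0],[0,0,0]], "angular": [[0,0,-8],[0,0,-6.5],[0,0,0]], "jaw": [0.005,0.005,0.005]}'
python3 -c "from h import *;st();s=readout.read_state();print(s['torque'])"
```

```text
t: 3.35
position: [0.6021, -0.3738, 0.0626]
ee_rot: [0.957, 0.29, 0.001, 0.001]
contact_force: [0.9, -0.5, 0.3]
finger_gap: 0.0352
t: 3.85
position: [0.6008, -0.3724, 0.0618]
ee_rot: [0.906, 0.422, -0.0, -0.001]
contact_force: [-4.6, 5.5, 9.5]
finger_gap: 0.0135
t: 4.22
position: [0.6005, -0.3721, 0.0618]
ee_rot: [0.847, 0.532, -0.0, -0.001]
contact_force: [-6.6, 7.2, 9.2]
finger_gap: 0.0137
t 4.22 p [ 0.6005 -0.3721  0.0618] yaw x-axis 64.32 deg z [-0.0019  0.0017 -1.    ] F [-6.6  7.2  9.2] gap 0.0137 q [-0.65  0.76  1.47  0.    0.91 -0.2 ]
[ 1.29735463  1.20654284 -0.04269401]
```

```bash
python3 -m pendant '{"translation": [[0,0,0],[0,0,0],[0,0,-0.05],[0,0,-0.06],[0,0,-0.03]], "angular": [[0,0,0],[0,0,0],[0,0,0],[0,0,0],[0,0,0]], "jaw": [0.03,0.06,0.06,0.06,0.06]}'
python3 - <<'E'
from h import *
s=snap("wrist","w3");crop(s,240,120,160,130,4,"c6");o=snap("top");
W=toz(o,[[384,284]],0)
delta([.46,.049,.2])
E
```

```text
t: 4.85
position: [0.602, -0.3738, 0.2043]
ee_rot: [0.847, 0.531, 0.001, 0.002]
contact_force: [0.2, 0.2, -0.3]
finger_gap: 0.0575
t 4.95 p [ 0.6024 -0.3741  0.2049] yaw x-axis 64.21 deg z [ 0.0054 -0.0042 -1.    ] F [-0.1  0.2 -0.8] gap 0.0590 q [-0.65  0.62  1.34 -0.    1.17 -0.2 ]
dtool mm [ 319.  -312.3    2.4]
```

View pics/c6.png

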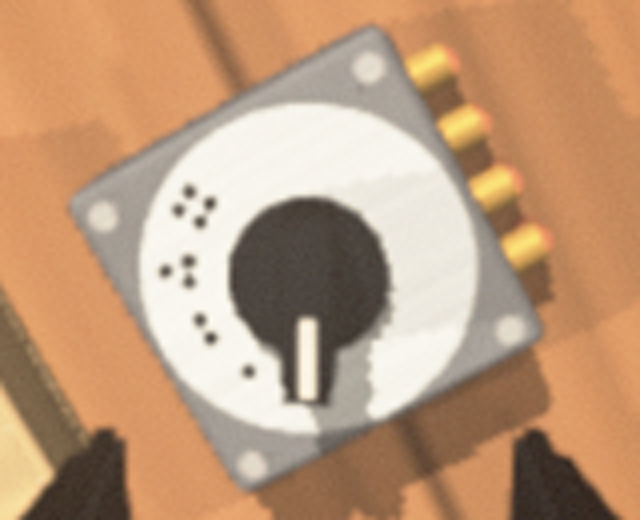

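Selector is at off: the bar covers the dash. Now the offcut at (313,231).

```bash
python3 -m pendant '{"translation": [[0,0,0],[0,0,0],[0.055,-0.031,0],[0.055,-0.031,0],[0.055,-0.031,0]], "angular": [[0,0,-7.5],[0,0,-7.4],[0,0,0],[0,0,0],[0,0,0]], "jaw": [0.07,0.07,0.07,0.07,0.07]}'; python3 -m pendant '{"translation": [[0.056,-0.032,0],[0.056,-0.032,0],[0.056,-0.032,0],[0.056,-0.031,0],[0,0,0]], "angular": [[0,0,0],[0,0,0],[0,0,0],[0,0,0],[0,0,0]], "jaw": [0.07,0.07,0.07,0.07,0.07]}'
cat >> h.py <<'E'
def wood(s,z,roi,fish=True,lo=(16,60,150),hi=(34,210,255),amin=150):
    hsv=cv2.cvtColor(s["color"],cv2.COLOR_BGR2HSV);m=cv2.inRange(hsv,lo,hi)
    mm=np.zeros_like(m);x0,y0,x1,y1=roi;mm[y0:y1,x0:x1]=m[y0:y1,x0:x1]
    mm=cv2.morphologyEx(mm,cv2.MORPH_OPEN,np.ones((3,3)))
    for c in cv2.findContours(mm,cv2.RETR_EXTERNAL,cv2.CHAIN_APPROX_NONE)[0]:
        if cv2.contourArea(c)<amin: continue
        W=toz(s,c.reshape(-1,2),z,fish)[:,:2].astype(np.float32);r=cv2.minAreaRect(W)
        b=cv2.boxPoints(r);e=b[1]-b[0];e2=b[2]-b[1];e=e if np.hypot(*e)>np.hypot(*e2) else e2
        print(c.reshape(-1,2).mean(0).round(),"c",np.round(r[0],4),"size",np.round(r[1],3),"long axis deg %.1f"%(np.degrees(np.arctan2(e[1],e[0]))%180))
E
python3 - <<'E'
from h import *
delta([.4603,.0491,.035],79.1);s=snap("wrist","w4");wood(s,.038,(0,0,640,260))
E
```

```text
t: 5.58
position: [0.5406, -0.1937, 0.1994]
ee_rot: [0.771, 0.637, -0.0, -0.001]
contact_force: [2.2, -0.2, -0.2]
finger_gap: 0.0699
t: 6.2
position: [0.4601, 0.0445, 0.2001]
ee_rot: [0.769, 0.639, -0.0, -0.0]
contact_force: [-0.2, 0.2, 0.1]
finger_gap: 0.0702
t 6.20 p [0.4601 0.0445 0.2001] yaw x-axis 79.39 deg z [-1.3e-03  2.0e-04 -1.0e+00] F [-0.2  0.2  0.1] gap 0.0702 q [-0.05  0.28  1.96  0.    0.9   0.14]
dtool mm [  4.6  -0.4 165.1]
turn about tool z deg 0.29 (or -179.71)
[592. 238.] c [ 0.8817 -0.1117] size [0.036 0.107] long axis deg 152.7
[256. 161.] c [0.3982 0.0859] size [0.024 0.016] long axis deg 3.7
[320. 183.] c [0.4621 0.0462] size [0.086 0.037] long axis deg 79.4
[452. 146.] c [0.6215 0.0641] size [0.041 0.086] long axis deg 95.2
[ 47. 142.] c [0.0851 0.1892] size [0.138 0.021] long axis deg 89.9
[ 59. 140.] c [0.1139 0.1831] size [0.15  0.029] long axis deg 86.7
[ 79. 137.] c [0.1567 0.1755] size [0.164 0.019] long axis deg 88.6
[96. 87.] c [0.2027 0.2275] size [0.062 0.02 ] long axis deg 81.0
[453.  63.] c [0.6368 0.159 ] size [0.068 0.084] long axis deg 179.0
[25
[... 174 characters left out ...]
4 0.096] long axis deg 92.3
[66. 38.] c [0.1566 0.3261] size [0.013 0.113] long axis deg 90.3
[415.  13.] c [0.6191 0.2238] size [0.134 0.024] long axis deg 2.1
[599.  80.] c [0.8974 0.1395] size [0.246 0.064] long axis deg 87.3
[567.  20.] c [0.8407 0.2209] size [0.067 0.026] long axis deg 79.6
[499.  44.] c [0.7072 0.1761] size [0.034 0.122] long axis deg 91.2
[325.  49.] c [0.4888 0.1889] size [0.117 0.195] long axis deg 178.3
[285.   4.] c [0.4626 0.2503] size [0.015 0.089] long axis deg 166.5
[91. 29.] c [0.2074 0.3169] size [0.02  0.096] long axis deg 91.2
[47. 40.] c [0.1133 0.3462] size [0.033 0.154] long axis deg 92.5
[35. 46.] c [0.0835 0.3505] size [0.018 0.164] long axis deg 90.0
```

View pics/w4.png

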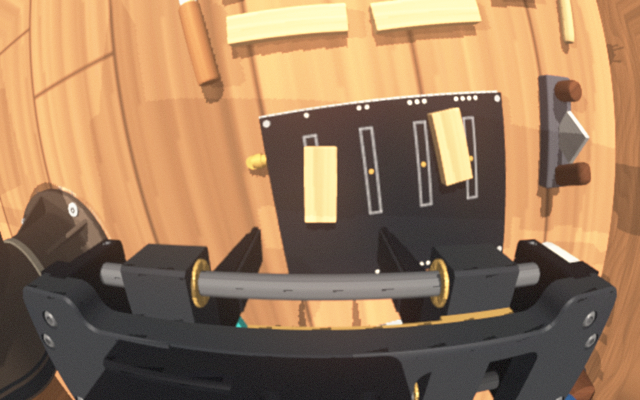

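The offcut sits at (320,183), upright between the fingers. I'll grip it.

```bash
python3 -m pendant '{"translation": [[0.003,0,0.06],[0,0,0.06],[0,0,0.045],[0,0,0.0105],[0,0,0]], "angular": [[0,0,0],[0,0,0],[0,0,0],[0,0,0],[0,0,0]], "jaw": [0.07,0.07,0.07,0.06,0.02]}'; python3 -m pendant '{"translation": [[0,0,0],[0,0,0],[0,0,0],[0,0,-0.05],[0,0,-0.06]], "angular": [[0,0,0],[0,0,0],[0,0,0],[0,0,0],[0,0,0]], "jaw": [0.02,0.02,0.02,0.02,0.02]}'
python3 - <<'E'
from h import *
delta([.43,-.36,.2],85)
s=snap("top");wood(s,.045,(415,205,480,275),False);crop(s,400,190,100,100,6,"c7")
E
```

```text
t: 6.88
position: [0.4626, 0.0437, 0.0251]
ee_rot: [0.771, 0.636, -0.0, -0.0]
contact_force: [0.8, 0.0, 0.5]
finger_gap: 0.0551
t: 7.5
position: [0.4619, 0.0444, 0.1365]
ee_rot: [0.771, 0.637, -0.001, -0.0]
contact_force: [1.8, -0.6, -0.4]
finger_gap: 0.0359
t 7.50 p [0.4619 0.0444 0.1365] yaw x-axis 79.12 deg z [-0.0013 -0.     -1.    ] F [ 1.8 -0.6 -0.4] gap 0.0359 q [-0.05  0.38  2.03 -0.    0.74  0.14]
dtool mm [-403.2   45.   -63.4]
turn about tool z deg -5.88 (or 174.12)
[442. 237.] c [ 0.443  -0.3449] size [0.175 0.156] long axis deg 0.3
[474. 213.] c [ 0.5148 -0.4446] size [0.04  0.053] long axis deg 177.0
```

View pics/c7.png

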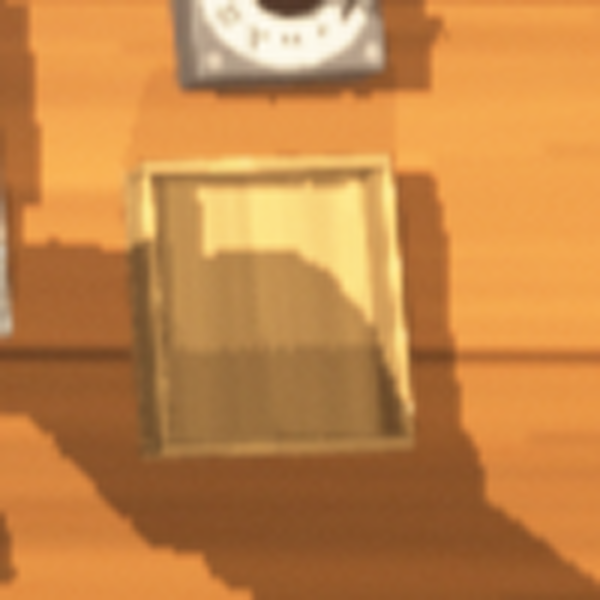

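```bash
python3 - <<'E'
from h import *
s=snap("top");f=lambda x,y:(400+(x+.5)/6-.5,190+(y+.5)/6-.5)
c=toz(s,[f(142,165),f(390,155),f(412,445),f(152,452)],.045);print(c.round(4),c.mean(0))
for i in range(4): print(np.linalg.norm(c[i]-c[i-1]), np.degrees(np.arctan2(*(c[i]-c[i-1])[1::-1])))
E
```

```text
[[ 0.5018 -0.2924  0.045 ]
 [ 0.5076 -0.4199  0.045 ]
 [ 0.3598 -0.4239  0.045 ]
 [ 0.3556 -0.2924  0.045 ]] [ 0.43121771 -0.35712848  0.045     ]
0.1461737615724068 0.03037480414245565
0.1276583311372812 -87.38420424804427
0.1478673334557825 -178.45780306165068
0.13149404828011757 91.82430914545458
```

```bash
python3 -m pendant '{"translation": [[0,0,0],[0,0,0],[-0.058,-0.003,0],[-0.058,-0.003,0],[-0.058,-0.003,0]], "angular": [[0,0,-7],[0,0,-6.4],[0,0,0],[0,0,0],[0,0,0]], "jaw": [0.02,0.02,0.02,0.02,0.02]}'; python3 -m pendant '{"translation": [[-0.058,-0.003,0],[-0.058,-0.003,0],[-0.058,-0.003,0],[-0.058,-0.002,0],[0,0,0]], "angular": [[0,0,0],[0,0,0],[0,0,0],[0,0,0],[0,0,0]], "jaw": [0.02,0.02,0.02,0.02,0.02]}'
python3 - <<'E'
from h import *
delta([.461,-.362,.019],92.5);s=snap("wrist","w5")
E
```

```text
t: 8.22
position: [0.4607, -0.1314, 0.1353]
ee_rot: [0.691, 0.723, 0.0, 0.0]
contact_force: [1.2, -0.1, -0.8]
finger_gap: 0.0361
t: 8.85
position: [0.4596, -0.3654, 0.1347]
ee_rot: [0.693, 0.721, -0.0, 0.001]
contact_force: [-0.5, 0.7, -0.2]
finger_gap: 0.0358
t 8.85 p [ 0.4596 -0.3654  0.1347] yaw x-axis 92.31 deg z [ 6.e-04 -1.e-03 -1.e+00] F [-0.5  0.7 -0.2] gap 0.0358 q [-0.78  0.53  1.74 -0.    0.87 -0.82]
dtool mm [  3.5   1.5 115.7]
turn about tool z deg -0.19 (or 179.81)
```

View pics/w5.png

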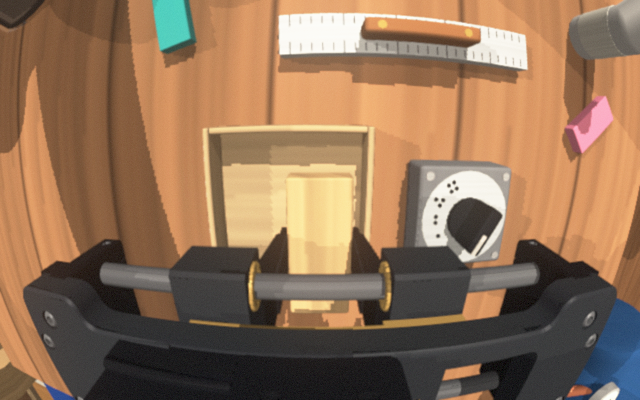

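```bash
python3 - <<'E'
from h import *
s=snap("wrist");crop(s,190,110,260,150,3,"c8")
print(toz(s,[[205,131],[374,127]],.045,True))
E
```

```text
[[ 0.35842555 -0.30094225  0.045     ]
 [ 0.50364098 -0.29375087  0.045     ]]
```

View pics/c8.png

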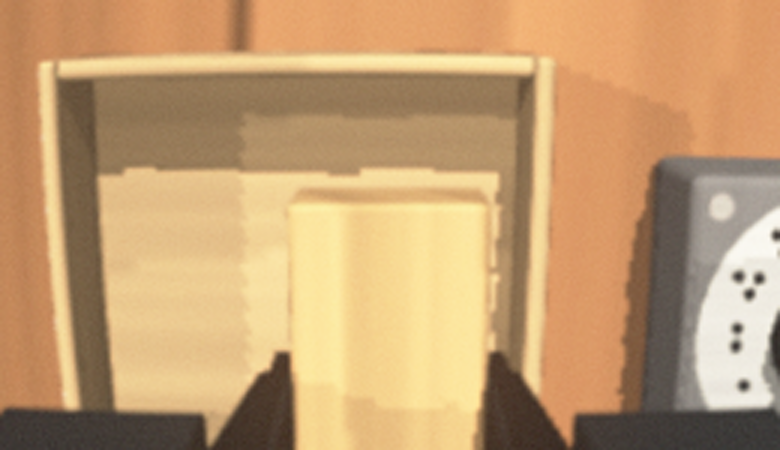

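```bash
python3 -m pendant '{"translation": [[0.003,0,0.05],[0,0,0.045],[0,0,0.02],[0,0,0],[0,0,0]], "angular": [[0,0,0],[0,0,0],[0,0,0],[0,0,0],[0,0,0]], "jaw": [0.02,0.02,0.02,0.02,0.044]}'; python3 -m pendant '{"translation": [[0,0,0],[0,0,-0.03],[0,0,-0.06],[0,0,-0.06]], "angular": [[0,0,0],[0,0,0],[0,0,0],[0,0,0]], "jaw": [0.046,0.046,0.046,0.046]}'
python3 - <<'E'
from h import *
st();s=snap("wrist","w6");wood(snap("top"),.038,(290,165,335,245),False)
delta([.6195,.065,.17],95.8)
E
```

```text
t: 9.57
position: [0.4606, -0.3587, 0.0213]
ee_rot: [0.691, 0.723, -0.0, 0.001]
contact_force: [-0.9, -0.6, 0.5]
finger_gap: 0.0409
t: 10.07
position: [0.4599, -0.3589, 0.1727]
ee_rot: [0.691, 0.722, -0.0, 0.0]
contact_force: [0.1, -0.4, 0.2]
finger_gap: 0.046
t 10.07 p [ 0.4599 -0.3589  0.1727] yaw x-axis 92.51 deg z [ 5.e-04 -6.e-04 -1.e+00] F [ 0.1 -0.4  0.2] gap 0.0460 q [-0.78  0.48  1.71 -0.    0.95 -0.82]
[306. 180.] c [0.6175 0.0679] size [0.039 0.087] long axis deg 95.6
t 10.18 p [ 0.4618 -0.3606  0.1772] yaw x-axis 92.52 deg z [ 0.0081 -0.008  -0.9999] F [ 0.5  0.2 -0.2] gap 0.0459 q [-0.78  0.47  1.71 -0.    0.95 -0.82]
dtool mm [418.3 176.3   5.1]
turn about tool z deg -3.28 (or 176.72)
```

View pics/w6.png

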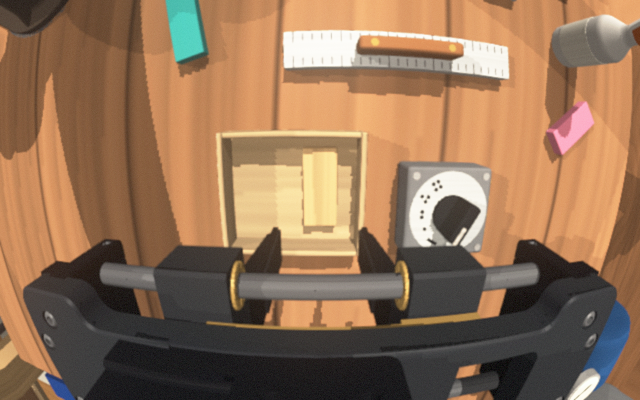

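First offcut lies in the tray at (320,188).

```bash
python3 -m pendant '{"translation": [[0.0525,0.022,0],[0.0525,0.022,0],[0.0525,0.022,0],[0.0525,0.022,0],[0.0525,0.022,0]], "angular": [[0,0,0],[0,0,0],[0,0,0],[0,0,0],[0,0,0]], "jaw": [0.06,0.06,0.06,0.06,0.06]}'; python3 -m pendant '{"translation": [[0.0525,0.022,0],[0.0525,0.022,0],[0.0508,0.022,0],[0,0,0],[0,0,0]], "angular": [[0,0,0],[0,0,0],[0,0,0],[0,0,-3.3],[0,0,0]], "jaw": [0.065,0.065,0.065,0.065,0.065]}'
python3 - <<'E'
from h import *
st();s=snap("wrist","w7");wood(s,.038,(230,90,420,250));delta([.6195,.065,.025],95.8)
E
```

```text
t: 10.8
position: [0.5587, -0.0902, 0.1704]
ee_rot: [0.691, 0.722, 0.0, 0.0]
contact_force: [0.8, 0.1, -0.4]
finger_gap: 0.0602
t: 11.42
position: [0.6173, 0.0671, 0.1701]
ee_rot: [0.67, 0.742, -0.0, 0.0]
contact_force: [0.1, -0.2, -0.6]
finger_gap: 0.0654
t 11.43 p [0.6173 0.0671 0.1701] yaw x-axis 95.86 deg z [ 0.e+00 -1.e-04 -1.e+00] F [ 0.1 -0.2 -0.6] gap 0.0654 q [ 0.    0.53  1.62 -0.    0.99 -0.1 ]
[320. 194.] c [0.6201 0.0649] size [0.036 0.086] long axis deg 95.7
[380. 114.] c [0.6693 0.152 ] size [0.05 0.01] long axis deg 88.1
[296.  99.] c [0.5881 0.1568] size [0.013 0.02 ] long axis deg 95.0
[248. 102.] c [0.5389 0.151 ] size [0.026 0.027] long axis deg 179.9
t 11.47 p [0.6172 0.0665 0.1701] yaw x-axis 95.75 deg z [ 0.e+00 -1.e-04 -1.e+00] F [-0.8  0.4 -1. ] gap 0.0648 q [ 0.    0.53  1.62 -0.    0.99 -0.1 ]
dtool mm [ -1.7   2.1 145.1]
turn about tool z deg -0.05 (or 179.95)
```

View pics/w7.png

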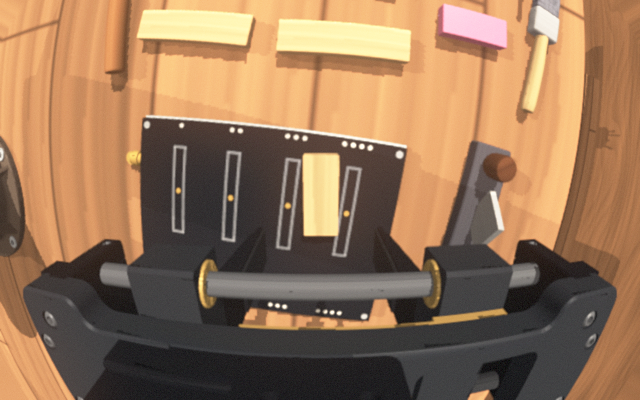

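```bash
python3 -m pendant '{"translation": [[-0.001,0.0015,0.06],[0,0,0.05],[0,0,0.03],[0,0,0.005],[0,0,0]], "angular": [[0,0,0],[0,0,0],[0,0,0],[0,0,0],[0,0,0]], "jaw": [0.065,0.065,0.065,0.06,0.02]}'; python3 -m pendant '{"translation": [[0,0,0],[0,0,0],[0,0,0],[0,0,-0.05],[0,0,-0.06]], "angular": [[0,0,0],[0,0,0],[0,0,0],[0,0,0],[0,0,0]], "jaw": [0.02,0.02,0.02,0.02,0.02]}'
python3 - <<'E'
from h import *
delta([.400,-.360,.021],92.5)
E
```

```text
t: 12.1
position: [0.6195, 0.0652, 0.026]
ee_rot: [0.671, 0.742, 0.0, 0.0]
contact_force: [0.4, -1.2, -0.0]
finger_gap: 0.0544
t: 12.72
position: [0.6185, 0.0657, 0.1359]
ee_rot: [0.67, 0.742, -0.001, -0.001]
contact_force: [0.5, -0.2, -0.8]
finger_gap: 0.0357
t 12.72 p [0.6185 0.0657 0.1359] yaw x-axis 95.81 deg z [-2.e-03 -1.e-04 -1.e+00] F [ 0.5 -0.2 -0.8] gap 0.0357 q [-0.    0.57  1.65 -0.    0.92 -0.1 ]
dtool mm [-401.4 -260.3  115.3]
turn about tool z deg 3.31 (or -176.69)
```

```bash
python3 -m pendant '{"translation": [[-0.05,-0.0325,0],[-0.05,-0.0325,0],[-0.05,-0.0325,0],[-0.05,-0.0325,0],[-0.05,-0.0325,0]], "angular": [[0,0,0],[0,0,0],[0,0,0],[0,0,0],[0,0,0]], "jaw": [0.02,0.02,0.02,0.02,0.02]}'; python3 -m pendant '{"translation": [[-0.05,-0.0325,0],[-0.05,-0.0325,0],[-0.051,-0.0325,0],[0,0,0],[0,0,0]], "angular": [[0,0,0],[0,0,0],[0,0,0],[0,0,3.3],[0,0,0]], "jaw": [0.02,0.02,0.02,0.02,0.02]}'
python3 - <<'E'
from h import *
delta([.400,-.360,.021],92.5);s=snap("wrist","w8")
E
```

```text
t: 13.35
position: [0.4818, -0.2011, 0.1356]
ee_rot: [0.67, 0.742, 0.0, 0.001]
contact_force: [0.9, -0.7, -1.1]
finger_gap: 0.0357
t: 13.98
position: [0.4006, -0.36, 0.1354]
ee_rot: [0.692, 0.722, -0.0, 0.0]
contact_force: [-0.6, 0.5, -0.8]
finger_gap: 0.0358
t 13.97 p [ 0.4006 -0.36    0.1354] yaw x-axis 92.46 deg z [ 2.e-04 -2.e-04 -1.e+00] F [-0.6  0.5 -0.8] gap 0.0358 q [-0.85  0.47  1.86  0.    0.82 -0.9 ]
dtool mm [  0.   -0.7 114.4]
turn about tool z deg -0.04 (or 179.96)
```

View pics/w8.png

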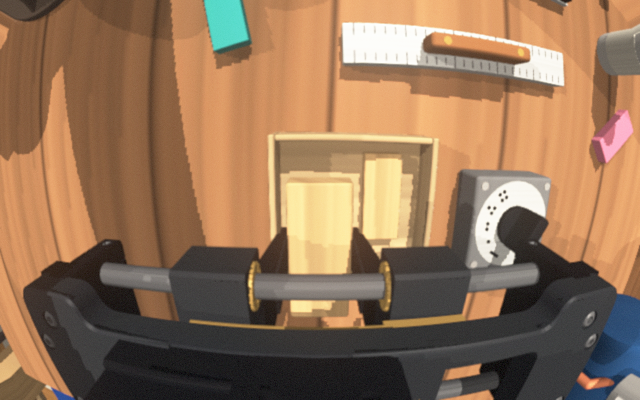

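```bash
python3 -m pendant '{"translation": [[0,0,0.05],[0,0,0.045],[0,0,0.019],[0,0,0],[0,0,0]], "angular": [[0,0,0],[0,0,0],[0,0,0],[0,0,0],[0,0,0]], "jaw": [0.02,0.02,0.02,0.02,0.044]}'; python3 -m pendant '{"translation": [[0,0,0],[0,0,-0.03],[0,0,-0.06],[0,0,-0.06]], "angular": [[0,0,0],[0,0,0],[0,0,0],[0,0,0]], "jaw": [0.046,0.046,0.046,0.046]}'
python3 - <<'E'
from h import *
st();s=snap("wrist","w9");s=snap("top","t1");crop(s,200,130,270,150,2.9,"c9")
wood(s,.018,(205,145,265,262),False)
E
```

```text
t: 14.65
position: [0.4017, -0.3596, 0.0221]
ee_rot: [0.691, 0.723, -0.0, 0.001]
contact_force: [-0.1, -0.4, 0.5]
finger_gap: 0.0408
t: 15.15
position: [0.4009, -0.3594, 0.1737]
ee_rot: [0.691, 0.723, -0.0, 0.0]
contact_force: [0.4, -1.0, -0.1]
finger_gap: 0.0458
t 15.15 p [ 0.4009 -0.3594  0.1737] yaw x-axis 92.53 deg z [ 4.e-04 -6.e-04 -1.e+00] F [ 0.4 -1.  -0.1] gap 0.0458 q [-0.85  0.42  1.82 -0.    0.9  -0.9 ]
[232. 206.] c [0.5403 0.2994] size [0.313 0.176] long axis deg 0.3
```

View pics/w9.png

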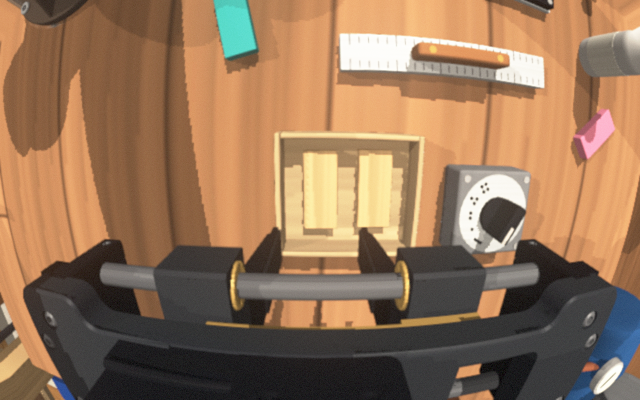

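View pics/c9.png

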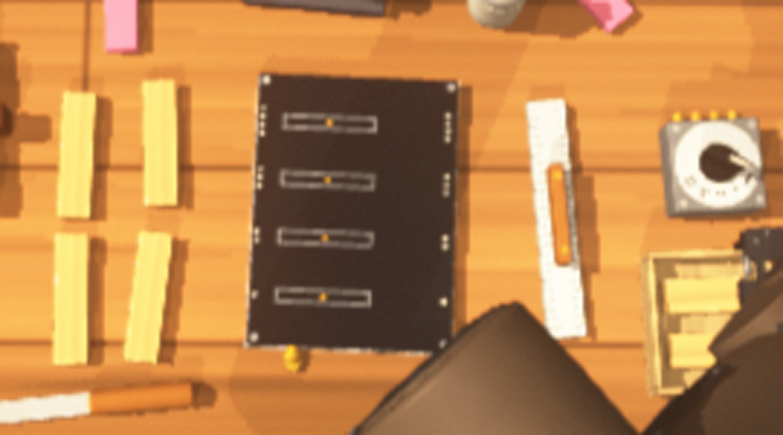

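```bash
python3 - <<'E'
from h import *
s=snap("top");k=2.9;f=lambda x,y:(200+(x+.5)/k-.5,130+(y+.5)/k-.5)
W=toz(s,[f(322,297),f(324,238),f(327,180),f(330,122)],.02);print(W.round(4));d=W[3]-W[0];print(np.linalg.norm(d),np.degrees(np.arctan2(d[1],d[0])))
# refine with gasket outline masks
im=s["color"];g=cv2.cvtColor(im,cv2.COLOR_BGR2GRAY)
for (x,y) in [f(322,297),f(324,238),f(327,180),f(330,122)]:
    x,y=int(x),int(y);a=g[y-5:y+6,x-19:x+22];m=(a>70)
    ys,xs=np.nonzero(m);P=toz(s,np.c_[xs+x-19,ys+y-5],.02)[:,:2].astype(np.float32);r=cv2.minAreaRect(P);print(np.round(r[0],4),np.round(r[1],3),r[2])
# corners
for p in [(266,80),(452,87),(254,338),(440,345)]: print(toz(s,[f(*p)],.02).round(4))
E
```

```text
[[0.4563 0.0541 0.02  ]
 [0.5204 0.0522 0.02  ]
 [0.5842 0.0492 0.02  ]
 [0.649  0.0462 0.02  ]]
0.19288432553883225 -2.3378937753599534
[0.4564 0.0548] [0.104 0.021] 87.09725189208984
[0.5208 0.0519] [0.104 0.02 ] 87.77688598632812
[0.585  0.0491] [0.105 0.02 ] 87.75689697265625
[0.6482 0.0489] [0.105 0.021] 87.19397735595703
[[0.6961 0.117  0.02  ]]
[[ 0.6892 -0.0881  0.02  ]]
[[0.4119 0.1266 0.02  ]]
[[ 0.4055 -0.0723  0.02  ]]
```

Both offcuts lie in the tray at (320,190) and (375,190), and the bed is clear with all zones visible. Next is the far-right slat.

```bash
python3 -m pendant '{"translation": [[0.058,0.025,0],[0.058,0.025,0],[0.058,0.025,0],[0.058,0.025,0],[0.058,0.025,0]], "angular": [[0,0,0],[0,0,0],[0,0,0],[0,0,0],[0,0,0]], "jaw": [0.06,0.06,0.06,0.06,0.06]}'; python3 -m pendant '{"translation": [[0.058,0.025,0],[0.058,0.025,0],[0.058,0.025,0],[0.058,0.025,0],[0.058,0.025,0]], "angular": [[0,0,0],[0,0,0],[0,0,0],[0,0,0],[0,0,0]], "jaw": [0.06,0.06,0.06,0.06,0.06]}'
python3 - <<'E'
from h import *
s=snap("wrist","w10");S,r=st();print(rays(s,[[319,201]],True)[0])
wood(s,.018,(0,0,640,260),lo=(20,80,180),amin=400)
ims=s["color"]
for z in [(.4563,.0543),(.5206,.052),(.5846,.0492),(.6487,.047)]: print(proj(s,[[*z,.02]],True))
delta([.6245,.233,.17],2.4)
E
```

```text
t: 15.92
position: [0.5121, -0.0654, 0.1706]
ee_rot: [0.691, 0.722, -0.0, -0.0]
contact_force: [0.2, -1.0, -0.3]
finger_gap: 0.0597
t: 16.55
position: [0.6231, 0.2266, 0.1703]
ee_rot: [0.691, 0.723, -0.001, -0.0]
contact_force: [1.0, -0.6, 0.9]
finger_gap: 0.0603
t 16.60 p [0.6245 0.2327 0.17  ] yaw x-axis 92.68 deg z [ 5.0e-04  1.7e-03 -1.0e+00] F [-3.9  2.7 -1.2] gap 0.0602 q [0.26 0.59 1.5  0.   1.05 0.21]
[0.62090269 0.29996127 0.34028959]
[323. 185.] c [0.6278 0.2306] size [0.138 0.035] long axis deg 2.6
[179. 175.] c [0.4587 0.2396] size [0.035 0.137] long axis deg 174.2
[315.  99.] c [0.6142 0.3218] size [0.035 0.138] long axis deg 179.2
[176.  99.] c [0.4561 0.3224] size [0.137 0.034] long axis deg 1.1
[411.   4.] c [0.7134 0.436 ] size [0.086 0.013] long axis deg 10.0
[[188.36030565 310.45504587]]
[[233.87048567 317.48324239]]
[[282.50209611 323.28611442]]
[[332.36617183 326.7713888 ]]
t 16.60 p [0.6245 0.2327 0.17  ] yaw x-axis 92.68 deg z [ 5.0e-04  1.7e-03 -1.0e+00] F [-3.9  2.7 -1.2] gap 0.0602 q [0.26 0.59 1.5  0.   1.05 0.21]
dtool mm [ 0.3 -0.   0. ]
turn about tool z deg 90.28 (or -89.72)
```

View pics/w10.png

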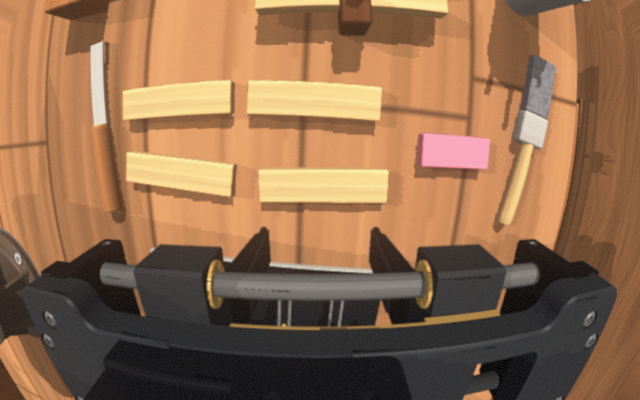

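```bash
python3 -m pendant '{"translation": [[0,0,0],[0,0,0],[0,0,0],[0,0,0],[0,0,0]], "angular": [[0,0,10],[0,0,10],[0,0,10],[0,0,10],[0,0,10]], "jaw": [0.06,0.06,0.06,0.06,0.06]}'; python3 -m pendant '{"translation": [[0,0,0.01],[0,0,0.02],[0,0,0.02],[0,0,0.02],[0.002,0.001,0]], "angular": [[0,0,10],[0,0,10],[0,0,10],[0,0,10.1],[0,0,0]], "jaw": [0.06,0.06,0.06,0.06,0.06]}'
python3 - <<'E'
from h import *
s=snap("wrist","w11");wood(s,.018,(180,60,460,260),lo=(20,80,180),amin=400)
delta([.6265,.232,.005],2.5)
E
```

```text
t: 17.23
position: [0.6226, 0.2245, 0.1702]
ee_rot: [0.933, 0.36, -0.001, -0.0]
contact_force: [0.3, -0.2, 0.3]
finger_gap: 0.06
t: 17.85
position: [0.624, 0.2234, 0.0991]
ee_rot: [1.0, 0.022, -0.002, 0.0]
contact_force: [-0.4, 0.2, -0.1]
finger_gap: 0.0599
[210. 188.] c [0.627  0.3199] size [0.032 0.112] long axis deg 179.0
[313. 180.] c [0.6367 0.2291] size [0.121 0.032] long axis deg 2.2
t 17.90 p [0.6249 0.2234 0.1004] yaw x-axis 2.64 deg z [-1.6e-03 -5.0e-04 -1.0e+00] F [ 0.5 -0.1  0.8] gap 0.0599 q [ 0.24  0.67  1.56 -0.    0.91  1.77]
dtool mm [ 2.1 -8.5 95.4]
turn about tool z deg 0.14 (or -179.86)
```

View pics/w11.png

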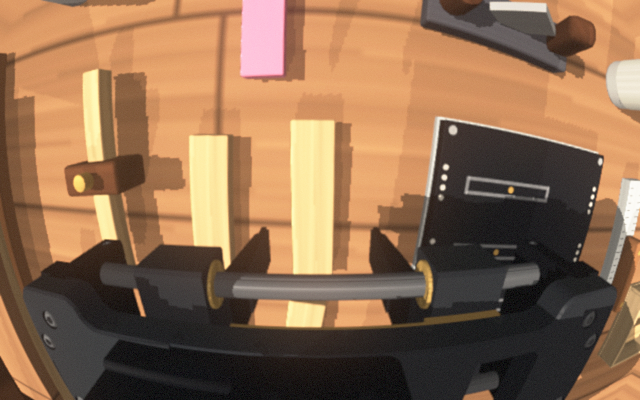

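```bash
python3 -m pendant '{"translation": [[0.002,-0.008,0.03],[0,0,0.045],[0,0,0.019],[0,0,0],[0,0,0]], "angular": [[0,0,0],[0,0,0],[0,0,0],[0,0,0],[0,0,0]], "jaw": [0.06,0.06,0.06,0.06,0.02]}'; python3 -m pendant '{"translation": [[0,0,0],[0,0,0],[0,0,0],[0,0,-0.05],[0,0,-0.05]], "angular": [[0,0,0],[0,0,0],[0,0,0],[0,0,0],[0,0,0]], "jaw": [0.02,0.02,0.02,0.02,0.02]}'
python3 - <<'E'
from h import *
delta([.650,.0455-.002,.12],87.6)
E
```

```text
t: 18.52
position: [0.6276, 0.2319, 0.0087]
ee_rot: [1.0, 0.021, 0.001, -0.0]
contact_force: [0.9, -0.7, 0.2]
finger_gap: 0.0545
t: 19.15
position: [0.6264, 0.2317, 0.108]
ee_rot: [1.0, 0.021, -0.001, 0.0]
contact_force: [0.1, -0.0, -1.1]
finger_gap: 0.0354
t 19.15 p [0.6264 0.2317 0.108 ] yaw x-axis 2.41 deg z [-1.2e-03 -4.0e-04 -1.0e+00] F [ 0.1 -0.  -1.1] gap 0.0354 q [ 0.26  0.66  1.55 -0.    0.93  1.78]
dtool mm [ 15.6 189.  -12. ]
turn about tool z deg -85.19 (or 94.81)
```

```bash
python3 -m pendant '{"translation": [[0.004,0.047,-0.003],[0.004,0.047,-0.003],[0.004,0.048,-0.003],[0.004,0.047,-0.003],[0,0,0]], "angular": [[0,0,0],[0,0,0],[0,0,0],[0,0,0],[0,0,-5.2]], "jaw": [0.02,0.02,0.02,0.02,0.02]}'; python3 -m pendant '{"translation": [[0,0,0],[0,0,0],[0,0,0],[0,0,0],[0,0,0]], "angular": [[0,0,-10],[0,0,-10],[0,0,-10],[0,0,-10],[0,0,-10]], "jaw": [0.02,0.02,0.02,0.02,0.02]}'; python3 -m pendant '{"translation": [[0,0,0],[0,0,0],[0,0,0],[0,0,0]], "angular": [[0,0,-10],[0,0,-10],[0,0,-10],[0,0,0]], "jaw": [0.02,0.02,0.02,0.02]}'
python3 - <<'E'
from h import *
delta([.650,.0455-.002,.0285],87.6);s=snap("wrist","w12");wood(s,.13,(250,60,400,220),lo=(20,80,180),amin=400)
s=snap("top");crop(s,270,140,110,120,5,"c10")
E
```

```text
t: 19.77
position: [0.6511, 0.0404, 0.1194]
ee_rot: [0.998, 0.065, 0.0, 0.0]
contact_force: [-0.7, 0.2, -0.7]
finger_gap: 0.0359
t: 20.4
position: [0.6506, 0.0437, 0.1192]
ee_rot: [0.875, 0.484, -0.0, 0.0]
contact_force: [-0.0, -0.1, -1.4]
finger_gap: 0.0356
t: 20.9
position: [0.6506, 0.0436, 0.1192]
ee_rot: [0.722, 0.692, -0.0, 0.0]
contact_force: [0.5, 0.4, -1.0]
finger_gap: 0.0358
t 20.90 p [0.6506 0.0436 0.1192] yaw x-axis 87.55 deg z [ 0.e+00 -1.e-04 -1.e+00] F [ 0.5  0.4 -1. ] gap 0.0358 q [-0.03  0.63  1.58 -0.    0.93  0.01]
dtool mm [-0.2 -0.6 90.7]
turn about tool z deg -0.05 (or 179.95)
[320. 171.] c [0.6542 0.0882] size [0.049 0.033] long axis deg 87.5
```

View pics/w12.png

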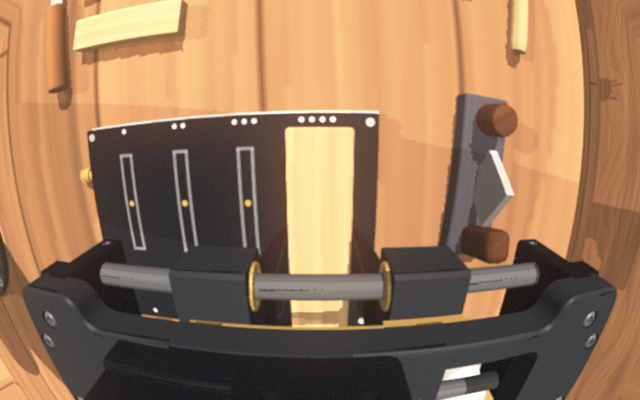

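View pics/c10.png

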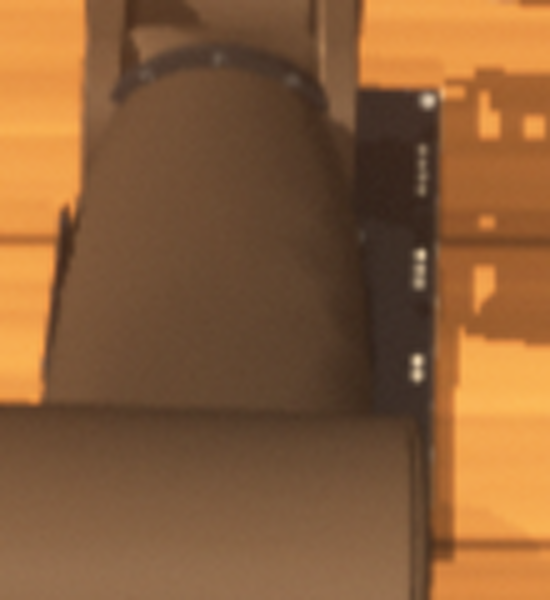

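```bash
python3 - <<'E'
from h import *
s=snap("wrist");hsv=cv2.cvtColor(s["color"],cv2.COLOR_BGR2HSV);m=cv2.inRange(hsv,(8,120,120),(30,255,255));m[:190]=0;m[216:]=0;m[:,:120]=0;m[:,265:]=0
n,l,t,c=cv2.connectedComponentsWithStats(m)
for i in range(1,n):print(c[i],t[i,4],toz(s,[c[i]],.02,True))
E
```

```text
[247.35416667 202.64583333] 48 [[0.58571986 0.04580498 0.02      ]]
[131.5     203.71875] 32 [[0.45803326 0.0503792  0.02      ]]
[184.38888889 203.13888889] 36 [[0.52181977 0.0481959  0.02      ]]
```

```bash
python3 -m pendant '{"translation": [[0,-0.0015,0.04],[0,0,0.035],[0,0,0.0155],[0,0,0],[0,0,0]], "angular": [[0,0,0],[0,0,0],[0,0,0],[0,0,0],[0,0,0]], "jaw": [0.02,0.02,0.02,0.02,0.044]}'; python3 -m pendant '{"translation": [[0,0,0],[0,0,-0.03],[0,0,-0.06],[0,0,-0.06]], "angular": [[0,0,0],[0,0,0],[0,0,0],[0,0,0]], "jaw": [0.046,0.046,0.046,0.046]}'
python3 - <<'E'
from h import *
s=snap("wrist","w13");wood(s,.038,(230,60,420,260),lo=(20,80,180),amin=400)
delta([.614,.323,.17],None)
E
```

```text
t: 21.68
position: [0.6497, 0.0437, 0.0293]
ee_rot: [0.722, 0.692, 0.0, 0.0]
contact_force: [0.2, -0.3, 0.3]
finger_gap: 0.0413
t: 22.18
position: [0.649, 0.0437, 0.1807]
ee_rot: [0.722, 0.692, 0.0, 0.0]
contact_force: [-0.3, 0.1, 0.9]
finger_gap: 0.0459
[341.  86.] c [0.6758 0.1513] size [0.014 0.052] long axis deg 90.9
[257.  84.] c [0.5922 0.1552] size [0.054 0.014] long axis deg 87.7
t 22.23 p [0.6518 0.0437 0.1894] yaw x-axis 87.61 deg z [ 1.140e-02 -4.000e-04 -9.999e-01] F [ 1.4 -0.1  6.4] gap 0.0461 q [-0.03  0.55  1.52 -0.    1.06  0.01]
dtool mm [277.4 -49.6  18.8]
```

View pics/w13.png

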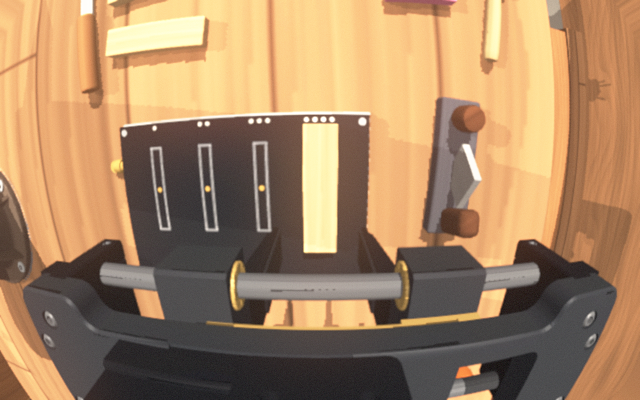

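```bash
python3 -m pendant '{"translation": [[0.0557,-0.0094,0],[0.0557,-0.0094,0],[0.0557,-0.0094,0],[0.0557,-0.0094,0],[0.0557,-0.0094,0]], "angular": [[0,0,0],[0,0,0],[0,0,0],[0,0,0],[0,0,0]], "jaw": [0.06,0.06,0.06,0.06,0.06]}'; python3 -m pendant '{"translation": [[0,0,0],[0,0,0],[0,0,0],[0,0,0],[0,0,0]], "angular": [[0,0,9.8],[0,0,9.8],[0,0,9.8],[0,0,9.8],[0,0,9.8]], "jaw": [0.06,0.06,0.06,0.06,0.06]}'; python3 -m pendant '{"translation": [[0,0,0.02],[0,0,0.02],[0,0,0.02],[0,0,0.02],[0,0,0]], "angular": [[0,0,9.8],[0,0,9.8],[0,0,9.8],[0,0,9.9],[0,0,0]], "jaw": [0.06,0.06,0.06,0.06,0.06]}'
python3 - <<'E'
from h import *
delta([.614,.3237,.0065],-.7);s=snap("wrist","w14");wood(s,.018,(180,60,460,260),lo=(20,80,180),amin=400)
E
```

```text
t: 22.85
position: [0.6135, 0.3258, 0.179]
ee_rot: [0.722, 0.692, 0.0, 0.0]
contact_force: [0.7, -1.0, -0.2]
finger_gap: 0.0603
t: 23.48
position: [0.6138, 0.324, 0.1789]
ee_rot: [0.945, 0.328, 0.0, 0.0]
contact_force: [0.2, 0.2, 0.3]
finger_gap: 0.0601
t: 24.1
position: [0.6132, 0.3237, 0.0975]
ee_rot: [1.0, -0.006, -0.001, 0.0]
contact_force: [-0.1, 0.2, -0.2]
finger_gap: 0.0603
t 24.10 p [0.6132 0.3237 0.0975] yaw x-axis -0.63 deg z [-2.e-03 -9.e-04 -1.e+00] F [-0.1  0.2 -0.2] gap 0.0603 q [ 0.39  0.71  1.48 -0.    0.95  1.97]
dtool mm [ 0.9 -0.1 91. ]
turn about tool z deg 0.07 (or -179.93)
[333. 191.] c [0.6247 0.3124] size [0.017 0.117] long axis deg 177.9
[313. 190.] c [0.6249 0.3294] size [0.012 0.116] long axis deg 178.8
```

View pics/w14.png

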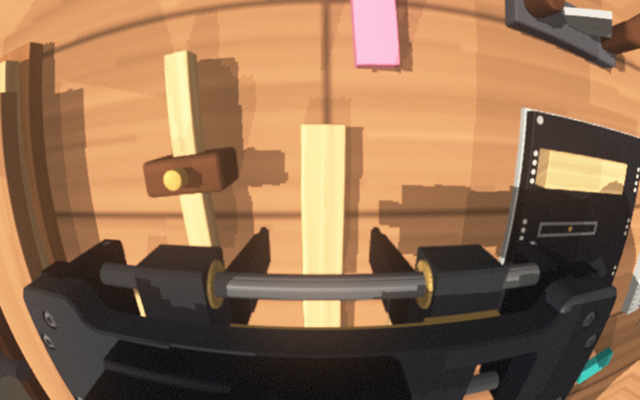

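Slat centred between the fingers, gauge clear to the left at (190,170). Gripping.

```bash
python3 -m pendant '{"translation": [[0,0,0.03],[0,0,0.045],[0,0,0.015],[0,0,0],[0,0,0]], "angular": [[0,0,0],[0,0,0],[0,0,0],[0,0,0],[0,0,0]], "jaw": [0.06,0.06,0.06,0.06,0.02]}'; python3 -m pendant '{"translation": [[0,0,0],[0,0,0],[0,0,0],[0,0,-0.05],[0,0,-0.06]], "angular": [[0,0,0],[0,0,0],[0,0,0],[0,0,0],[0,0,0]], "jaw": [0.02,0.02,0.02,0.02,0.02]}'
python3 - <<'E'
from h import *
delta([.5852,.0455,.12],87.6)
E
```

```text
t: 24.78
position: [0.6148, 0.3243, 0.0105]
ee_rot: [1.0, -0.006, 0.001, -0.0]
contact_force: [0.6, 1.3, -0.3]
finger_gap: 0.0544
t: 25.4
position: [0.6132, 0.3237, 0.1188]
ee_rot: [1.0, -0.006, -0.001, 0.001]
contact_force: [0.8, 0.4, -0.5]
finger_gap: 0.0355
t 25.40 p [0.6132 0.3237 0.1188] yaw x-axis -0.68 deg z [-0.0024 -0.0011 -1.    ] F [ 0.8  0.4 -0.5] gap 0.0355 q [ 0.39  0.68  1.47 -0.    0.99  1.97]
dtool mm [-24.7 278.5  -0.8]
turn about tool z deg -88.28 (or 91.72)
```

```bash
python3 -m pendant '{"translation": [[-0.005,0.0557,0],[-0.005,0.0557,0],[-0.005,0.0557,0],[-0.005,0.0557,0],[-0.005,0.0557,0]], "angular": [[0,0,0],[0,0,0],[0,0,0],[0,0,0],[0,0,0]], "jaw": [0.02,0.02,0.02,0.02,0.02]}'; python3 -m pendant '{"translation": [[0,0,0],[0,0,0],[0,0,0],[0,0,0],[0,0,0]], "angular": [[0,0,-9.8],[0,0,-9.8],[0,0,-9.8],[0,0,-9.8],[0,0,-9.8]], "jaw": [0.02,0.02,0.02,0.02,0.02]}'; python3 -m pendant '{"translation": [[0,0,0],[0,0,0],[0,0,0],[0,0,0],[0,0,0]], "angular": [[0,0,-9.8],[0,0,-9.8],[0,0,-9.8],[0,0,-9.9],[0,0,0]], "jaw": [0.02,0.02,0.02,0.02,0.02]}'
python3 - <<'E'
from h import *
delta([.5852,.0455,.03],87.6);s=snap("wrist","w15")
E
```

```text
t: 26.02
position: [0.5851, 0.044, 0.1188]
ee_rot: [1.0, -0.006, 0.0, 0.0]
contact_force: [0.4, 0.0, 0.1]
finger_gap: 0.0357
t: 26.65
position: [0.5854, 0.0457, 0.1187]
ee_rot: [0.911, 0.412, -0.0, 0.0]
contact_force: [0.1, 1.0, -1.3]
finger_gap: 0.0359
t: 27.28
position: [0.5854, 0.0457, 0.1187]
ee_rot: [0.722, 0.692, -0.0, 0.0]
contact_force: [0.3, -0.6, -1.2]
finger_gap: 0.0358
t 27.27 p [0.5854 0.0457 0.1187] yaw x-axis 87.55 deg z [-0.e+00 -1.e-04 -1.e+00] F [ 0.3 -0.6 -1.2] gap 0.0358 q [-0.03  0.55  1.75 -0.    0.84  0.01]
dtool mm [-0.2 -0.2 88.7]
turn about tool z deg -0.05 (or 179.95)
```

View pics/w15.png

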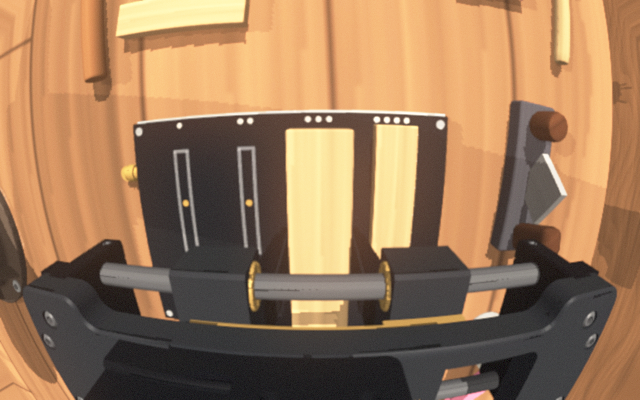

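```bash
python3 -m pendant '{"translation": [[0,0,0.04],[0,0,0.035],[0,0,0.014],[0,0,0],[0,0,0]], "angular": [[0,0,0],[0,0,0],[0,0,0],[0,0,0],[0,0,0]], "jaw": [0.02,0.02,0.02,0.02,0.044]}'; python3 -m pendant '{"translation": [[0,0,0],[0,0,-0.03],[0,0,-0.06],[0,0,-0.06],[0,0,0]], "angular": [[0,0,0],[0,0,0],[0,0,0],[0,0,0],[0,0,0]], "jaw": [0.046,0.046,0.046,0.046,0.046]}'
python3 - <<'E'
from h import *
s=snap("wrist","w16");wood(s,.018,(60,0,260,60),lo=(20,80,180),amin=400)
delta([.458,.241,.18],None)
E
```

```text
t: 27.95
position: [0.586, 0.0457, 0.0303]
ee_rot: [0.722, 0.692, 0.0, 0.0]
contact_force: [0.0, 0.0, -0.8]
finger_gap: 0.0407
t: 28.58
position: [0.5872, 0.0458, 0.1846]
ee_rot: [0.722, 0.692, 0.003, 0.003]
contact_force: [0.1, -0.1, -0.0]
finger_gap: 0.0459
t 28.62 p [0.5861 0.0458 0.1819] yaw x-axis 87.60 deg z [ 4.6e-03 -2.0e-04 -1.0e+00] F [-0.2  0.2 -0. ] gap 0.0462 q [-0.03  0.47  1.69 -0.    0.97  0.01]
dtool mm [ 189.7 -136.2    1.2]
```

View pics/w16.png

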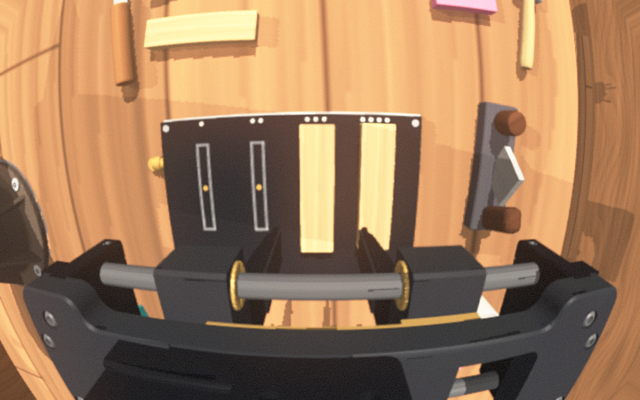

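```bash
python3 -m pendant '{"translation": [[0.0474,-0.034,0],[0.0474,-0.034,0],[0.0474,-0.034,0],[0.0474,-0.034,0],[0,0,0]], "angular": [[0,0,0],[0,0,0],[0,0,0],[0,0,0],[0,0,10.3]], "jaw": [0.06,0.06,0.06,0.06,0.06]}'; python3 -m pendant '{"translation": [[0,0,0],[0,0,0],[0,0,0],[0,0,0],[0,0,0]], "angular": [[0,0,10.3],[0,0,10.3],[0,0,10.3],[0,0,10.3],[0,0,10.3]], "jaw": [0.06,0.06,0.06,0.06,0.06]}'; python3 -m pendant '{"translation": [[0,0,0.03],[0,0,0.03],[0,0,0.02],[0,0,0],[0,0,0]], "angular": [[0,0,10.3],[0,0,10.3],[0,0,10.6],[0,0,0],[0,0,0]], "jaw": [0.06,0.06,0.06,0.06,0.06]}'
python3 - <<'E'
from h import *
delta([.458,.2412,.0065],-5.4);s=snap("wrist","w17");wood(s,.018,(230,60,400,260),lo=(20,80,180),amin=400)
E
```

```text
t: 29.25
position: [0.4548, 0.2432, 0.1784]
ee_rot: [0.781, 0.625, -0.001, -0.0]
contact_force: [-0.2, -0.8, 0.0]
finger_gap: 0.0605
t: 29.88
position: [0.4569, 0.2406, 0.1782]
ee_rot: [0.975, 0.22, -0.001, 0.0]
contact_force: [0.1, 0.9, 0.4]
finger_gap: 0.0599
t: 30.5
position: [0.4575, 0.2408, 0.0997]
ee_rot: [0.999, -0.045, -0.0, 0.0]
contact_force: [0.7, 0.1, -0.2]
finger_gap: 0.0601
t 30.50 p [0.4575 0.2408 0.0997] yaw x-axis -5.16 deg z [-3.e-04 -2.e-04 -1.e+00] F [ 0.7  0.1 -0.2] gap 0.0601 q [ 0.36  0.5   1.94 -0.    0.7   2.02]
dtool mm [ 0.5 -0.4 93.2]
turn about tool z deg 0.24 (or -179.76)
[236. 198.] c [0.4688 0.3092] size [0.019 0.11 ] long axis deg 170.4
[324. 184.] c [0.4682 0.2362] size [0.032 0.118] long axis deg 174.2
```

View pics/w17.png

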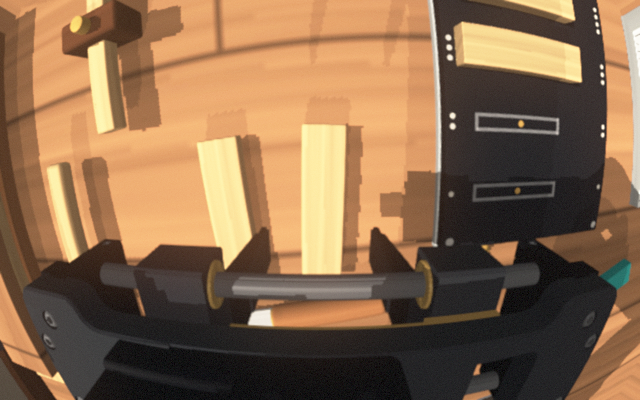

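```bash
python3 -m pendant '{"translation": [[0,0,0.03],[0,0,0.045],[0,0,0.017],[0,0,0],[0,0,0]], "angular": [[0,0,0],[0,0,0],[0,0,0],[0,0,0],[0,0,0]], "jaw": [0.06,0.06,0.06,0.06,0.02]}'; python3 -m pendant '{"translation": [[0,0,0],[0,0,0],[0,0,0],[0,0,-0.05],[0,0,-0.06]], "angular": [[0,0,0],[0,0,0],[0,0,0],[0,0,0],[0,0,0]], "jaw": [0.02,0.02,0.02,0.02,0.02]}'
python3 - <<'E'
from h import *
delta([.5212,.0481,.12],87.6)
E
```

```text
t: 31.18
position: [0.458, 0.241, 0.0087]
ee_rot: [0.999, -0.046, 0.001, -0.0]
contact_force: [1.6, -0.4, 0.3]
finger_gap: 0.0542
t: 31.8
position: [0.4569, 0.2406, 0.1183]
ee_rot: [0.999, -0.047, -0.001, 0.001]
contact_force: [2.0, -0.5, -0.0]
finger_gap: 0.0356
t 31.80 p [0.4569 0.2406 0.1183] yaw x-axis -5.39 deg z [-2.3e-03 -9.0e-04 -1.0e+00] F [ 2.  -0.5 -0. ] gap 0.0356 q [ 0.36  0.47  1.92 -0.    0.75  2.02]
dtool mm [ 82.  185.6  -1.6]
turn about tool z deg -92.99 (or 87.01)
```

```bash
python3 -m pendant '{"translation": [[0.0205,0.0464,0],[0.0205,0.0464,0],[0.0205,0.0464,0],[0.0205,0.0464,0],[0,0,0]], "angular": [[0,0,0],[0,0,0],[0,0,0],[0,0,0],[0,0,-10.3]], "jaw": [0.02,0.02,0.02,0.02,0.02]}'; python3 -m pendant '{"translation": [[0,0,0],[0,0,0],[0,0,0],[0,0,0],[0,0,0]], "angular": [[0,0,-10.3],[0,0,-10.3],[0,0,-10.3],[0,0,-10.3],[0,0,-10.3]], "jaw": [0.02,0.02,0.02,0.02,0.02]}'; python3 -m pendant '{"translation": [[0,0,0],[0,0,0],[0,0,0],[0,0,0],[0,0,0]], "angular": [[0,0,-10.3],[0,0,-10.3],[0,0,-10.6],[0,0,0],[0,0,0]], "jaw": [0.02,0.02,0.02,0.02,0.02]}'
python3 - <<'E'
from h import *
delta([.5212,.0481,.0295],87.6);s=snap("wrist","w18")
E
```

```text
t: 32.42
position: [0.5226, 0.0455, 0.1177]
ee_rot: [0.999, 0.043, 0.0, 0.0]
contact_force: [-0.9, 0.6, -0.9]
finger_gap: 0.0357
t: 33.05
position: [0.5216, 0.0484, 0.1178]
ee_rot: [0.88, 0.475, 0.0, 0.0]
contact_force: [-1.1, 0.8, -0.6]
finger_gap: 0.0357
t: 33.67
position: [0.5216, 0.0484, 0.1177]
ee_rot: [0.723, 0.691, -0.0, 0.0]
contact_force: [-0.1, -1.4, -0.7]
finger_gap: 0.0354
t 33.67 p [0.5216 0.0484 0.1177] yaw x-axis 87.37 deg z [ 1.e-04 -1.e-04 -1.e+00] F [-0.1 -1.4 -0.7] gap 0.0354 q [-0.03  0.48  1.91 -0.    0.76  0.01]
dtool mm [-0.3 -0.4 88.2]
turn about tool z deg -0.23 (or 179.77)
```

View pics/w18.png

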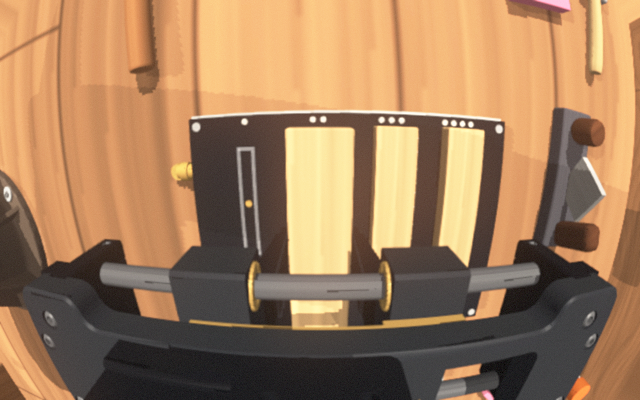

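```bash
python3 -m pendant '{"translation": [[0,0,0.04],[0,0,0.035],[0,0,0.0135],[0,0,0],[0,0,0]], "angular": [[0,0,0],[0,0,0],[0,0,0],[0,0,0],[0,0,0]], "jaw": [0.02,0.02,0.02,0.02,0.044]}'; python3 -m pendant '{"translation": [[0,0,0],[0,0,-0.03],[0,0,-0.06],[0,0,-0.06],[0,0,0]], "angular": [[0,0,0],[0,0,0],[0,0,0],[0,0,0],[0,0,0]], "jaw": [0.046,0.046,0.046,0.046,0.046]}'
python3 - <<'E'
from h import *
delta([.4555,.3245,.18],None)
s=snap("top","t2");wood(s,.018,(205,145,265,262),False,amin=300)
E
```

```text
t: 34.35
position: [0.5222, 0.0483, 0.0298]
ee_rot: [0.722, 0.692, 0.0, 0.0]
contact_force: [1.2, 0.1, 0.2]
finger_gap: 0.0413
t: 34.98
position: [0.5234, 0.0484, 0.1838]
ee_rot: [0.722, 0.692, 0.003, 0.003]
contact_force: [0.4, 0.1, -1.2]
finger_gap: 0.046
t 34.98 p [0.5234 0.0484 0.1838] yaw x-axis 87.61 deg z [ 8.6e-03 -4.0e-04 -1.0e+00] F [ 0.4  0.1 -1.2] gap 0.0460 q [-0.03  0.38  1.84 -0.    0.91  0.01]
dtool mm [273.  -79.3   3.1]
[251. 232.] c [0.4544 0.2431] size [0.085 0.088] long axis deg 90.3
[218. 222.] c [0.4752 0.3452] size [0.087 0.182] long axis deg 178.7
```

```bash
python3 -m pendant '{"translation": [[0.0546,-0.0156,0],[0.0546,-0.0156,0],[0.0546,-0.0156,0],[0.0546,-0.0156,0],[0.0546,-0.0156,0]], "angular": [[0,0,0],[0,0,0],[0,0,0],[0,0,0],[0,0,0]], "jaw": [0.06,0.06,0.06,0.06,0.06]}'; python3 -m pendant '{"translation": [[0,0,0],[0,0,0],[0,0,0],[0,0,0],[0,0,0]], "angular": [[0,0,9.6],[0,0,9.6],[0,0,9.6],[0,0,9.6],[0,0,9.6]], "jaw": [0.06,0.06,0.06,0.06,0.06]}'; python3 -m pendant '{"translation": [[0,0,0.02],[0,0,0.02],[0,0,0.02],[0,0,0.02],[0,0,0]], "angular": [[0,0,9.6],[0,0,9.6],[0,0,9.6],[0,0,9.3],[0,0,0]], "jaw": [0.06,0.06,0.06,0.06,0.06]}'
python3 - <<'E'
from h import *
delta([.4553,.3243,.0065],1.5);s=snap("wrist","w19");wood(s,.018,(230,60,400,260),lo=(20,80,180),amin=400)
E
```

```text
t: 35.65
position: [0.454, 0.3259, 0.1778]
ee_rot: [0.722, 0.692, -0.001, -0.0]
contact_force: [1.2, -0.0, -1.2]
finger_gap: 0.0599
t: 36.28
position: [0.4546, 0.3241, 0.1777]
ee_rot: [0.942, 0.336, -0.001, 0.0]
contact_force: [-0.1, 0.6, 1.0]
finger_gap: 0.06
t: 36.9
position: [0.454, 0.3237, 0.097]
ee_rot: [1.0, 0.014, -0.002, 0.001]
contact_force: [-0.3, 0.4, -0.1]
finger_gap: 0.06
t 36.90 p [0.454  0.3237 0.097 ] yaw x-axis 1.56 deg z [-0.0039 -0.0022 -1.    ] F [-0.3  0.4 -0.1] gap 0.0600 q [ 0.5   0.55  1.84 -0.    0.76  2.04]
dtool mm [ 1.6 -0.7 90.5]
turn about tool z deg 0.06 (or -179.94)
[322. 191.] c [0.4664 0.3221] size [0.118 0.035] long axis deg 1.5
```

View pics/w19.png

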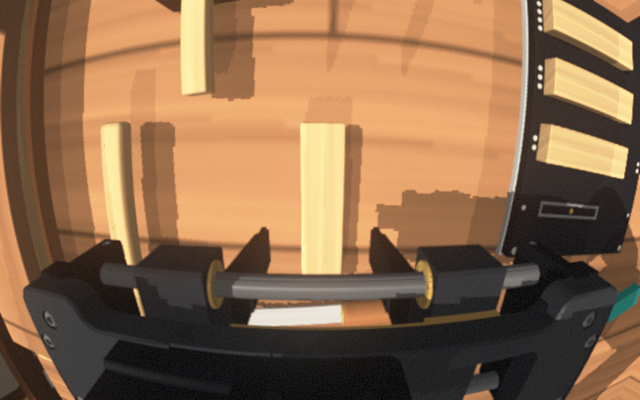

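```bash
python3 -m pendant '{"translation": [[0,0,0.03],[0,0,0.045],[0,0,0.0145],[0,0,0],[0,0,0]], "angular": [[0,0,0],[0,0,0],[0,0,0],[0,0,0],[0,0,0]], "jaw": [0.06,0.06,0.06,0.06,0.02]}'; python3 -m pendant '{"translation": [[0,0,0],[0,0,0],[0,0,0],[0,0,-0.05],[0,0,-0.06]], "angular": [[0,0,0],[0,0,0],[0,0,0],[0,0,0],[0,0,0]], "jaw": [0.02,0.02,0.02,0.02,0.02]}'
python3 - <<'E'
from h import *
delta([.4572,.0503,.12],87.6)
E
```

```text
t: 37.58
position: [0.4558, 0.3247, 0.011]
ee_rot: [1.0, 0.014, 0.001, -0.0]
contact_force: [0.1, -0.4, -0.1]
finger_gap: 0.0545
t: 38.2
position: [0.4546, 0.324, 0.1202]
ee_rot: [1.0, 0.013, -0.001, 0.001]
contact_force: [-0.4, 1.1, 0.6]
finger_gap: 0.0358
t 38.20 p [0.4546 0.324  0.1202] yaw x-axis 1.51 deg z [-0.0021 -0.0013 -1.    ] F [-0.4  1.1  0.6] gap 0.0358 q [ 0.5   0.51  1.82 -0.    0.81  2.05]
dtool mm [ -4.7 273.7   0.6]
turn about tool z deg -86.09 (or 93.91)
```

```bash
python3 -m pendant '{"translation": [[-0.001,0.0547,0],[-0.001,0.0547,0],[-0.001,0.0547,0],[-0.001,0.0547,0],[-0.001,0.0547,0]], "angular": [[0,0,0],[0,0,0],[0,0,0],[0,0,0],[0,0,0]], "jaw": [0.02,0.02,0.02,0.02,0.02]}'; python3 -m pendant '{"translation": [[0,0,0],[0,0,0],[0,0,0],[0,0,0],[0,0,0]], "angular": [[0,0,-9.6],[0,0,-9.6],[0,0,-9.6],[0,0,-9.6],[0,0,-9.6]], "jaw": [0.02,0.02,0.02,0.02,0.02]}'; python3 -m pendant '{"translation": [[0,0,0],[0,0,0],[0,0,0],[0,0,0],[0,0,0]], "angular": [[0,0,-9.6],[0,0,-9.6],[0,0,-9.6],[0,0,-9.3],[0,0,0]], "jaw": [0.02,0.02,0.02,0.02,0.02]}'
python3 - <<'E'
from h import *
delta([.4572,.0503,.0297],87.6);s=snap("wrist","w20")
E
```

```text
t: 38.83
position: [0.4572, 0.0492, 0.1199]
ee_rot: [1.0, 0.013, 0.0, 0.0]
contact_force: [0.4, 1.3, -1.5]
finger_gap: 0.036
t: 39.45
position: [0.4573, 0.0508, 0.1198]
ee_rot: [0.907, 0.421, 0.0, 0.0]
contact_force: [-0.1, -0.8, -1.8]
finger_gap: 0.0354
t: 40.08
position: [0.4573, 0.0508, 0.1198]
ee_rot: [0.722, 0.692, 0.0, 0.0]
contact_force: [0.5, 0.9, -0.3]
finger_gap: 0.0359
t 40.08 p [0.4573 0.0508 0.1198] yaw x-axis 87.56 deg z [ 2.e-04 -1.e-04 -1.e+00] F [ 0.5  0.9 -0.3] gap 0.0359 q [-0.03  0.4   2.06 -0.    0.68  0.01]
dtool mm [-0.5 -0.1 90.1]
turn about tool z deg -0.04 (or 179.96)
```

View pics/w20.png

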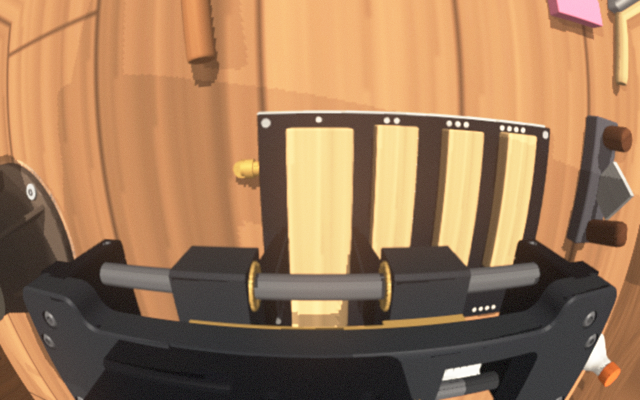

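```bash
python3 -m pendant '{"translation": [[-0.0005,0,0.04],[0,0,0.035],[0,0,0.0143],[0,0,0],[0,0,0]], "angular": [[0,0,0],[0,0,0],[0,0,0],[0,0,0],[0,0,0]], "jaw": [0.02,0.02,0.02,0.02,0.044]}'; python3 -m pendant '{"translation": [[0,0,0],[0,0,-0.03],[0,0,-0.06],[0,0,-0.06],[0,0,-0.04]], "angular": [[0,0,0],[0,0,0],[0,0,0],[0,0,0],[0,0,0]], "jaw": [0.046,0.046,0.046,0.046,0.046]}'; python3 -m pendant '{"translation": [[-0.05,0.02,0],[-0.05,0.02,0],[-0.05,0.02,0],[-0.05,0.01,0],[-0.05,0.01,0]], "angular": [[0,0,0],[0,0,0],[0,0,0],[0,0,0],[0,0,0]], "jaw": [0.04,0.04,0.04,0.04,0.04]}'
python3 - <<'E'
from h import *
st();s=snap("wrist","w21");wood(s,.038,(100,0,640,240),lo=(18,70,160),amin=400);s=snap("top","t3")
E
```

```text
t: 40.75
position: [0.4578, 0.0503, 0.0309]
ee_rot: [0.722, 0.692, 0.0, 0.0]
contact_force: [0.9, 0.6, 0.0]
finger_gap: 0.0408
t: 41.38
position: [0.4575, 0.0504, 0.2236]
ee_rot: [0.722, 0.692, 0.001, 0.001]
contact_force: [0.0, 0.2, 0.1]
finger_gap: 0.0462
t: 42.0
position: [0.5269, -0.2045, 0.2209]
ee_rot: [0.722, 0.692, 0.0, 0.0]
contact_force: [0.2, -0.3, 0.5]
finger_gap: 0.0406
t 42.00 p [ 0.5269 -0.2045  0.2209] yaw x-axis 87.58 deg z [ 7.e-04 -4.e-04 -1.e+00] F [ 0.2 -0.3  0.5] gap 0.0406 q [-0.49  0.4   1.7  -0.    1.04 -0.44]
[414.  15.] c [ 0.6484 -0.004 ] size [0.043 0.034] long axis deg 87.8
[361.  13.] c [ 0.5847 -0.0058] size [0.037 0.035] long axis deg 87.3
[305.  13.] c [ 0.5203 -0.0038] size [0.034 0.034] long axis deg 177.5
[250.  15.] c [0.4563 0.0007] size [0.041 0.035] long axis deg 87.6
```

View pics/w21.png

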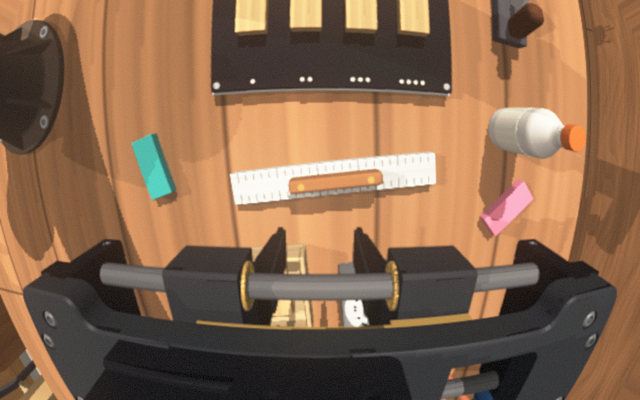

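View pics/t3.png

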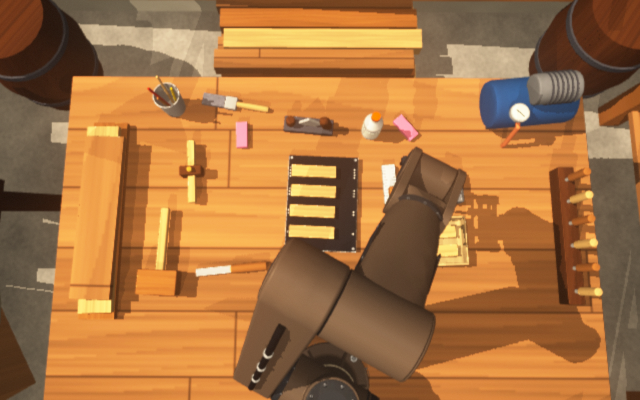

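All four slats lie on the zones in the top view (313,172)-(312,232). The wrist view shows the straightedge grip at (336,182).

```bash
python3 - <<'E'
from h import *
s=snap("wrist");crop(s,220,140,230,75,3.4,"c11");hsv=cv2.cvtColor(s["color"],cv2.COLOR_BGR2HSV)
b=toz(s,[(230.5,175),(434.5,152.5),(436.5,183),(234.5,205)],.018,True);print(b.round(4),b.mean(0).round(4))
d=(b[1]+b[2]-b[0]-b[3]);print("yaw",np.degrees(np.arctan2(d[1],d[0])),np.linalg.norm(d)/2)
g=toz(s,[(289,179),(381,171),(383,184),(290,193)],.048,True);print(g.round(4),g.mean(0))
E
```

```text
[[ 0.4176 -0.1953  0.018 ]
 [ 0.6755 -0.1776  0.018 ]
 [ 0.6795 -0.2172  0.018 ]
 [ 0.4185 -0.2345  0.018 ]] [ 0.5478 -0.2062  0.018 ]
yaw 3.857847302052228 0.2600556683575391
[[ 0.4946 -0.1988  0.048 ]
 [ 0.5992 -0.1941  0.048 ]
 [ 0.6015 -0.2093  0.048 ]
 [ 0.4947 -0.2151  0.048 ]] [ 0.54749916 -0.20434017  0.048     ]
```

View pics/c11.png

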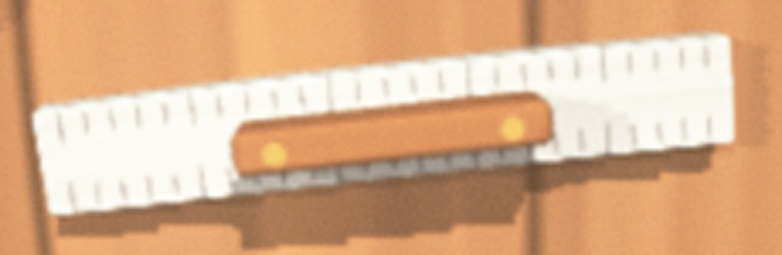

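```bash
python3 -m pendant '{"translation": [[0,0,0],[0,0,0],[0,0,0],[0,0,0],[0,0,0]], "angular": [[0,0,10.4],[0,0,10.4],[0,0,10.4],[0,0,10.4],[0,0,10.4]], "jaw": [0.05,0.05,0.05,0.05,0.05]}'; python3 -m pendant '{"translation": [[0,0,0.03],[0,0,0.03],[0,0,0.03],[0.019,-0.001,0.02],[0,0,0]], "angular": [[0,0,10.4],[0,0,10.4],[0,0,10.4],[0,0,0.6],[0,0,0]], "jaw": [0.05,0.05,0.05,0.05,0.05]}'
python3 - <<'E'
from h import *
delta([.5465,-.2040,.023],3.8);s=snap("wrist","w22")
E
```

```text
t: 42.78
position: [0.5267, -0.2015, 0.2208]
ee_rot: [0.953, 0.303, 0.0, 0.0]
contact_force: [0.9, 0.7, -0.2]
finger_gap: 0.0496
t: 43.4
position: [0.5457, -0.199, 0.1095]
ee_rot: [0.999, 0.034, -0.001, -0.0]
contact_force: [-0.2, -0.6, 0.3]
finger_gap: 0.0497
t 43.40 p [ 0.5457 -0.199   0.1095] yaw x-axis 3.90 deg z [-1.7e-03  8.0e-04 -1.0e+00] F [-0.2 -0.6  0.3] gap 0.0497 q [-0.46  0.55  1.78  0.    0.81  1.04]
dtool mm [ 0.6  5.1 86.5]
turn about tool z deg 0.10 (or -179.90)
```

View pics/w22.png

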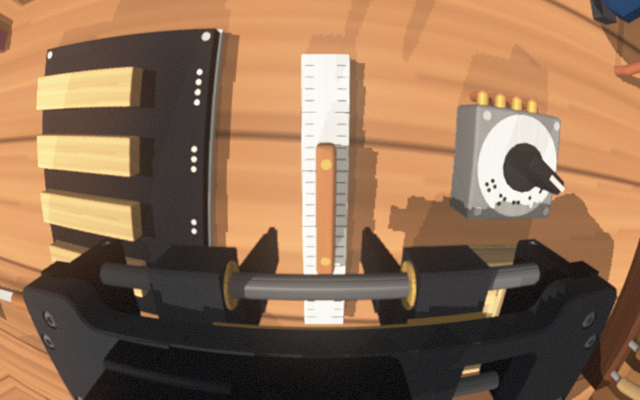

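```bash
python3 -m pendant '{"translation": [[0,0.005,0.03],[0,0,0.04],[0,0,0.015],[0,0,0],[0,0,0]], "angular": [[0,0,0],[0,0,0],[0,0,0],[0,0,0],[0,0,0]], "jaw": [0.05,0.05,0.05,0.03,0.005]}'; python3 -m pendant '{"translation": [[0,0,0],[0,0,0],[0,0,0],[0,0,0]], "angular": [[0,0,0],[0,0,0],[0,0,0],[0,0,0]], "jaw": [0.005,0.005,0.005,0.005]}'
python3 - <<'E'
from h import *
st()
E
```

```text
t: 44.08
position: [0.5467, -0.2056, 0.0268]
ee_rot: [0.999, 0.033, 0.001, 0.001]
contact_force: [-0.4, -0.1, 0.0]
finger_gap: 0.0353
t: 44.58
position: [0.5463, -0.2053, 0.0261]
ee_rot: [0.999, 0.033, 0.0, 0.0]
contact_force: [-1.6, 1.7, 7.8]
finger_gap: 0.0155
t 44.58 p [ 0.5463 -0.2053  0.0261] yaw x-axis 3.81 deg z [ 9.e-04 -4.e-04 -1.e+00] F [-1.6  1.7  7.8] gap 0.0155 q [-0.47  0.68  1.82  0.    0.64  1.03]
```

```bash
python3 -m pendant '{"translation": [[0,0,-0.025],[0,0,-0.025],[0,0,0],[0,0,0]], "angular": [[0,0,0],[0,0,0],[0,0,6.2],[0,0,0]], "jaw": [0.005,0.005,0.005,0.005]}'
python3 - <<'E'
from h import *
s=snap("wrist","w23");delta([.5485,-.066,.078],-2.4)
E
```

```text
t: 45.08
position: [0.5459, -0.2053, 0.0754]
ee_rot: [1.0, -0.021, -0.0, 0.0]
contact_force: [-0.7, 0.7, -3.2]
finger_gap: 0.016
t 45.12 p [ 0.5458 -0.2052  0.0751] yaw x-axis -2.26 deg z [-5.e-04  1.e-04 -1.e+00] F [ 0.5  0.3 -2.7] gap 0.0162 q [-0.47  0.61  1.8  -0.    0.74  1.14]
dtool mm [  -2.8 -139.2   -2.9]
turn about tool z deg 0.14 (or -179.86)
```

View pics/w23.png

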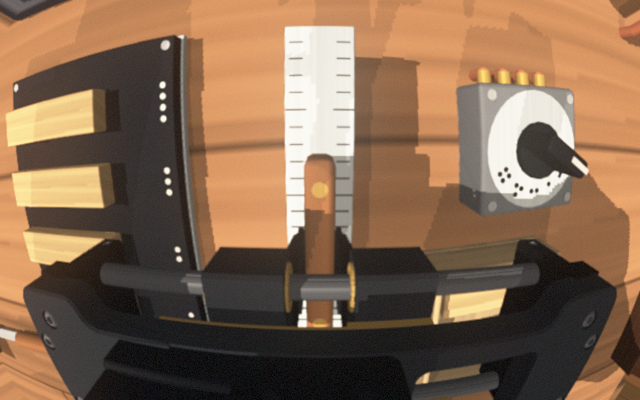

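```bash
python3 -m pendant '{"translation": [[-0.001,-0.035,0],[-0.001,-0.035,0],[-0.001,-0.035,0],[0,-0.034,0],[0,0,0]], "angular": [[0,0,0],[0,0,0],[0,0,0],[0,0,0.1],[0,0,0]], "jaw": [0.005,0.005,0.005,0.005,0.005]}'
python3 - <<'E'
from h import *
s=snap("wrist","w24");delta([.5494,-.0411,.0466],-2.4)
E
```

```text
t: 45.75
position: [0.5485, -0.0644, 0.0749]
ee_rot: [1.0, -0.019, -0.001, -0.0]
contact_force: [-0.4, -0.5, -3.7]
finger_gap: 0.0159
t 45.80 p [ 0.5487 -0.0656  0.075 ] yaw x-axis -2.28 deg z [-8.e-04  0.e+00 -1.e+00] F [ 0.3 -0.1 -2.8] gap 0.0158 q [-0.24  0.57  1.87 -0.    0.7   1.37]
dtool mm [ -0.3 -24.5  28.4]
turn about tool z deg 0.12 (or -179.88)
```

View pics/w24.png

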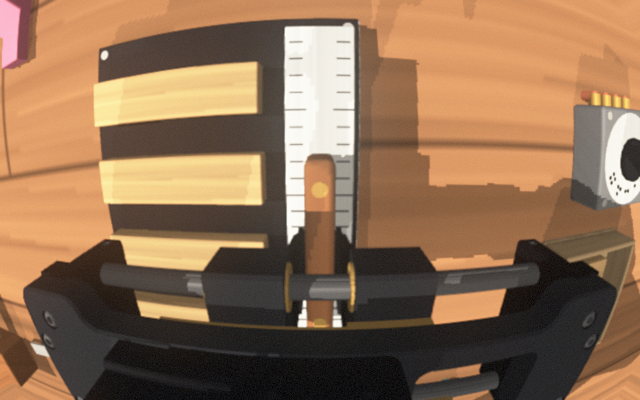

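```bash
python3 -m pendant '{"translation": [[0,0,0.015],[0,0,0.01],[0,0,0.003],[0,0,0],[0,-0.006,0]], "angular": [[0,0,0],[0,0,0],[0,0,0],[0,0,0],[0,0,0]], "jaw": [0.005,0.005,0.005,0.005,0.005]}'; python3 -m pendant '{"translation": [[0,-0.006,0],[0,-0.003,0],[0,-0.001,0],[0,0,0]], "angular": [[0,0,0],[0,0,0],[0,0,0],[0,0,0]], "jaw": [0.005,0.005,0.005,0.005]}'
python3 - <<'E'
from h import *
s=snap("wrist","w25");crop(s,80,10,300,240,2.6,"c12");delta([.5494,-.0411,.0466],-2.4)
E
```

```text
t: 46.42
position: [0.5493, -0.0605, 0.0474]
ee_rot: [1.0, -0.022, 0.0, 0.0]
contact_force: [0.0, 0.7, -3.8]
finger_gap: 0.0157
t: 46.92
position: [0.5496, -0.0502, 0.0474]
ee_rot: [1.0, -0.022, 0.0, 0.0]
contact_force: [0.6, -0.4, -2.5]
finger_gap: 0.0159
t 46.98 p [ 0.5496 -0.0504  0.0474] yaw x-axis -2.49 deg z [ 1.e-04 -1.e-04 -1.e+00] F [-0.8 -0.4 -3.7] gap 0.0155 q [-0.21  0.62  1.89 -0.    0.63  1.4 ]
dtool mm [-0.6 -9.2  0.8]
turn about tool z deg -0.09 (or 179.91)
```

View pics/c12.png

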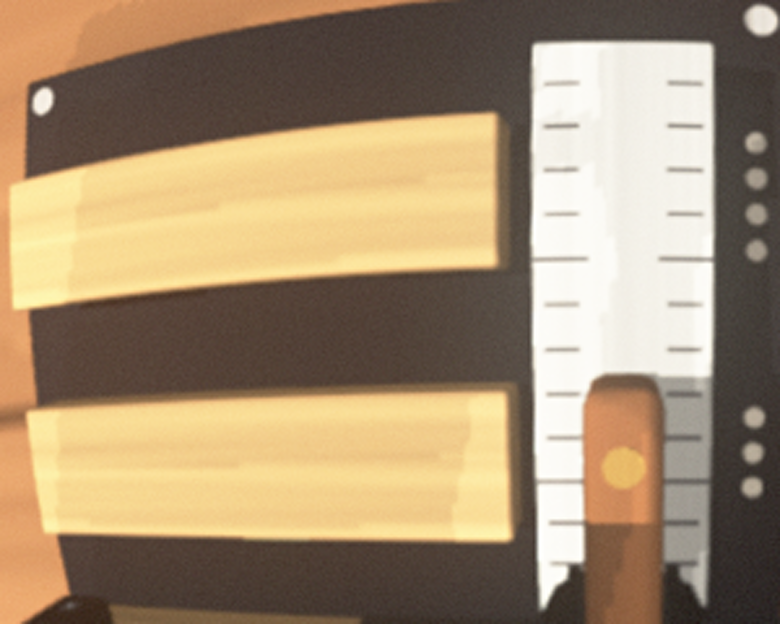

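```bash
python3 - <<'E'
from h import *
s=snap("wrist");f=lambda x,y:(80+(x+.5)/2.6-.5,10+(y+.5)/2.6-.5)
P=lambda q,z:toz(s,[f(*q)],z,True)[0]
a=np.radians(-2.4);ux=np.array([np.cos(a),np.sin(a)]);uy=np.array([-np.sin(a),np.cos(a)])
C=np.array([.5532,.0488])-uy*.030
def bed(p): d=p[:2]-C; return (np.array([d@ux,d@uy])*1000).round(1)
for n,q,z in [("s4a",(498,113),.038),("s4b",(498,268),.038),("s3a",(508,392),.038),("s3b",(512,540),.038),("s4La",(10,185),.038),("s4Lb",(15,308),.038),("s3La",(28,410),.038),("s3Lb",(48,532),.038),("seL",(533,42),.038),("seL2",(540,600),.038),("seR",(713,42),.038),("screwL",(43,101),.02),("screwR",(761,20),.02),("dot4",(755,196),.02),("dot3",(753,452),.02)]:
    print(n,bed(P(q,z)))
E
```

```text
s4a [114.7 -41.7]
s4b [ 79.2 -41.6]
s3a [ 51.2 -43.3]
s3b [ 16.2 -43. ]
s4La [114.9  97.6]
s4Lb [80.4 96.8]
s3La [51.8 95.2]
s3Lb [16.6 94.5]
seL [131.3 -49.4]
seL2 [  0.9 -49.1]
seR [131.2 -89.3]
screwL [142.6 101. ]
screwR [ 143.5 -103.4]
dot4 [  97.5 -101.3]
dot3 [  33.5 -102. ]
```

```bash
python3 -m pendant '{"translation": [[0,-0.002,0.0008],[0,-0.002,0],[0,-0.002,0],[0,-0.001,0],[0,-0.001,0]], "angular": [[0,0,0],[0,0,0],[0,0,0],[0,0,0],[0,0,0]], "jaw": [0.005,0.005,0.005,0.005,0.005]}'; python3 -m pendant '{"translation": [[0,-0.001,0],[0,0,0],[0,0,0]], "angular": [[0,0,0],[0,0,0],[0,0,0]], "jaw": [0.005,0.005,0.005]}'
python3 - <<'E'
from h import *
s=snap("wrist","w26");crop(s,80,10,300,240,2.6,"c13");delta([.5494,-.0411,.0466],-2.4)
s=snap("side");crop(s,240,150,180,120,4,"c14")
E
```

```text
t: 47.65
position: [0.5499, -0.0423, 0.0465]
ee_rot: [1.0, -0.022, 0.0, 0.0]
contact_force: [-0.8, -1.1, -3.1]
finger_gap: 0.0159
t: 48.02
position: [0.55, -0.0413, 0.0465]
ee_rot: [1.0, -0.022, 0.0, 0.0]
contact_force: [0.3, -0.3, -3.0]
finger_gap: 0.0158
t 48.08 p [ 0.5499 -0.0413  0.0465] yaw x-axis -2.49 deg z [ 0. -0. -1.] F [-1.   0.4 -3. ] gap 0.0159 q [-0.19  0.62  1.89 -0.    0.63  1.42]
dtool mm [-0.5 -0.2 -0.1]
turn about tool z deg -0.09 (or 179.91)
```

View pics/c13.png

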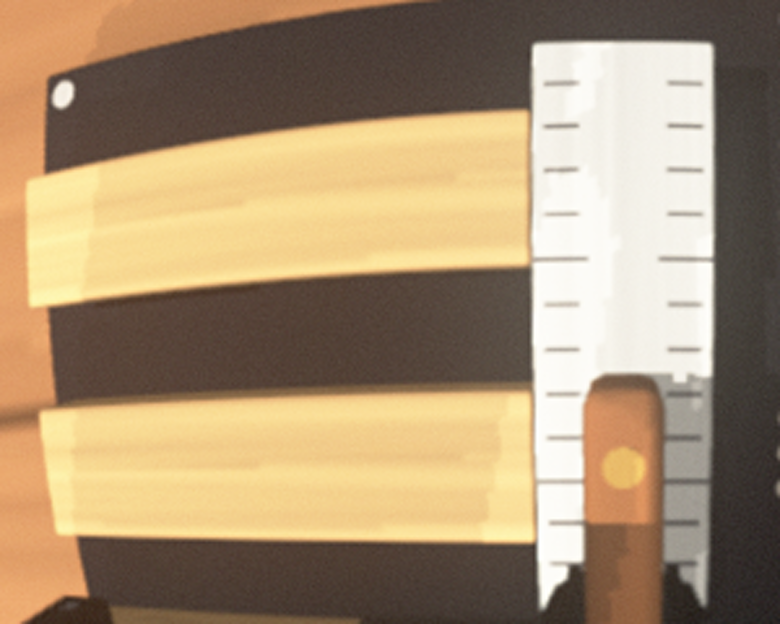

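View pics/c14.png

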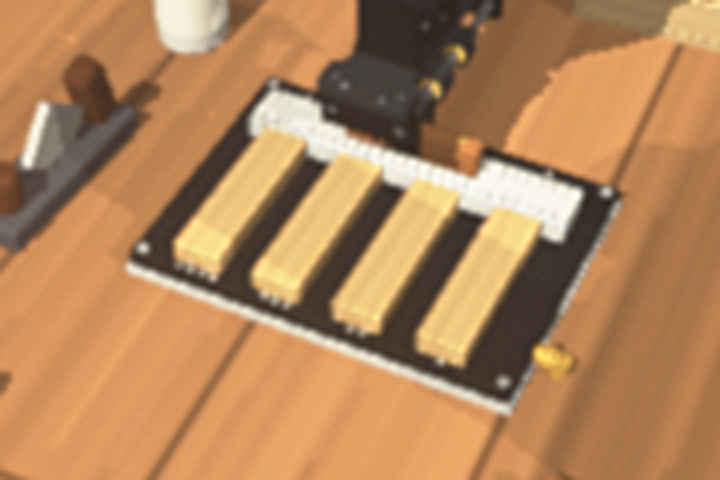

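Slats 3 and 4 look in contact (crop gap closed at (530,190) and (533,465)). One more small push, then release and check all four.

```bash
python3 -m pendant '{"translation": [[0,-0.001,0],[0,-0.0005,0],[0,0,0.0005],[0,0,0],[0,0,0]], "angular": [[0,0,0],[0,0,0],[0,0,0],[0,0,0],[0,0,0]], "jaw": [0.005,0.005,0.005,0.005,0.016]}'; python3 -m pendant '{"translation": [[0,0,0],[0,0,0],[0,0,0],[0,0,-0.01],[0,0,-0.03]], "angular": [[0,0,0],[0,0,0],[0,0,0],[0,0,0],[0,0,0]], "jaw": [0.02,0.03,0.04,0.04,0.04]}';  python3 -m pendant '{"translation": [[0,0,-0.04],[0,0,-0.05],[0,0.05,-0.04],[-0.03,0.05,0],[-0.03,0.05,0]], "angular": [[0,0,0],[0,0,0],[0,0,0],[0,0,0],[0,0,0]], "jaw": [0.05,0.05,0.05,0.05,0.05]}'
python3 - <<'E'
from h import *
st();s=snap("wrist","w27");s=snap("top","t4");crop(s,270,140,110,120,5,"c15");s=snap("side","s2");crop(s,240,150,180,120,4,"c16")
E
```

```text
t: 48.75
position: [0.5501, -0.0398, 0.0461]
ee_rot: [1.0, -0.022, 0.0, 0.0]
contact_force: [0.2, -0.5, -0.3]
finger_gap: 0.0158
t: 49.38
position: [0.5494, -0.0398, 0.086]
ee_rot: [1.0, -0.022, -0.001, -0.0]
contact_force: [0.0, 0.1, 0.3]
finger_gap: 0.0399
t: 50.0
position: [0.4827, -0.1871, 0.2162]
ee_rot: [1.0, -0.021, 0.001, 0.0]
contact_force: [1.0, -1.0, -0.2]
finger_gap: 0.05
t 50.00 p [ 0.4827 -0.1871  0.2162] yaw x-axis -2.45 deg z [ 0.0015 -0.001  -1.    ] F [ 1.  -1.  -0.2] gap 0.0500 q [-0.5   0.34  1.82 -0.    0.99  1.12]
```

View pics/w27.png

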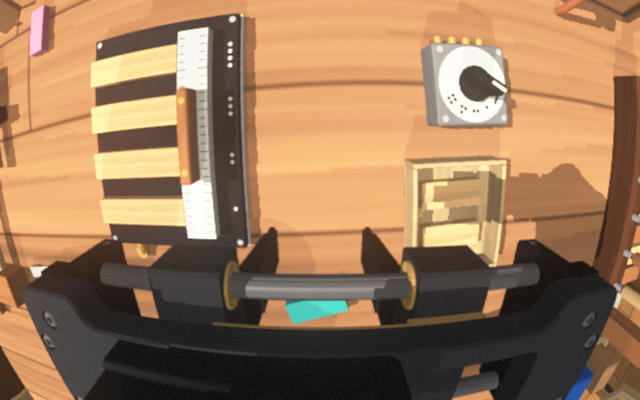

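View pics/c15.png

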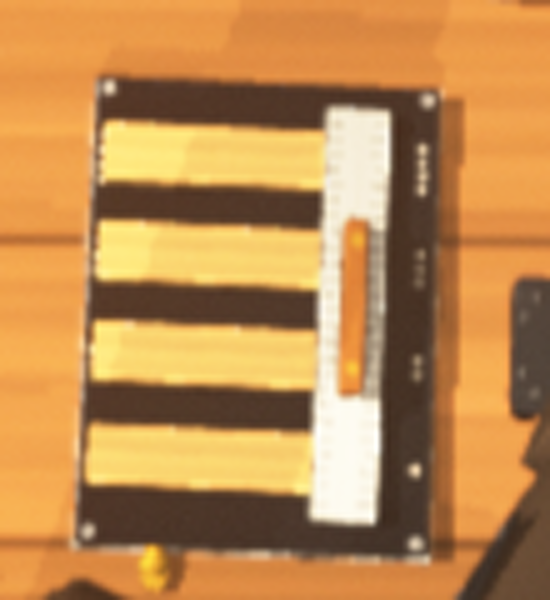

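View pics/c16.png

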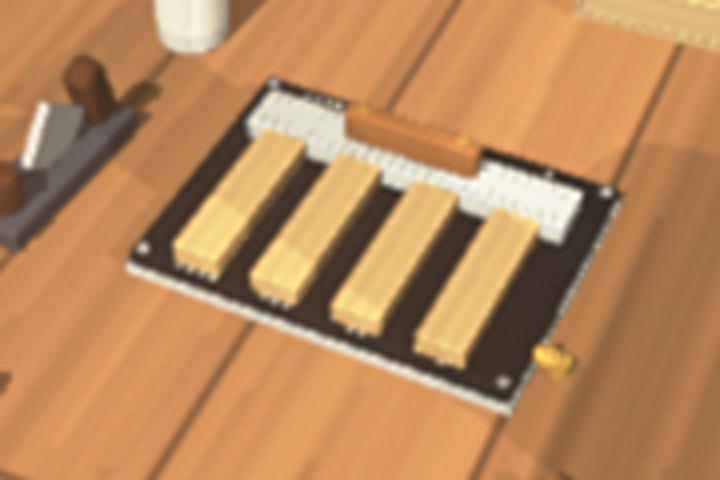

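```bash
python3 -m pendant '{"translation": [[0.034,-0.04,-0.01],[0.034,-0.04,-0.01],[0,0,0],[0,0,0],[0,0,0]], "angular": [[0,0,0],[0,0,0],[0,0,-10],[0,0,-10],[0,0,-10]], "jaw": [0.05,0.05,0.05,0.05,0.05]}'; python3 -m pendant '{"translation": [[0,0,0],[0,0,0],[0,0,0],[0,0,0],[0,0,0]], "angular": [[0,0,-10],[0,0,-10],[0,0,-10],[0,0,-10],[0,0,-10]], "jaw": [0.05,0.05,0.05,0.05,0.05]}'; python3 -m pendant '{"translation": [[0,0,0],[0,0,0],[0,0,0]], "angular": [[0,0,-10],[0,0,0],[0,0,0]], "jaw": [0.05,0.05,0.05]}'
python3 - <<'E'
from h import *
st();s=snap("wrist","w28");crop(s,150,20,330,240,2.4,"c17")
E
```

```text
t: 50.78
position: [0.5554, -0.1075, 0.2354]
ee_rot: [0.97, 0.241, 0.0, 0.0]
contact_force: [-0.0, -0.1, 0.8]
finger_gap: 0.05
t: 51.4
position: [0.5554, -0.1077, 0.2355]
ee_rot: [0.778, 0.629, 0.0, 0.0]
contact_force: [0.3, -0.4, 0.2]
finger_gap: 0.0498
t: 51.78
position: [0.5552, -0.1083, 0.2353]
ee_rot: [0.723, 0.69, 0.0, 0.0]
contact_force: [-0.7, 1.0, -0.6]
finger_gap: 0.0498
t 51.77 p [ 0.5552 -0.1083  0.2353] yaw x-axis 87.33 deg z [ 2.e-04 -1.e-04 -1.e+00] F [-0.7  1.  -0.6] gap 0.0498 q [-0.31  0.39  1.68 -0.    1.08 -0.26]
```

View pics/c17.png

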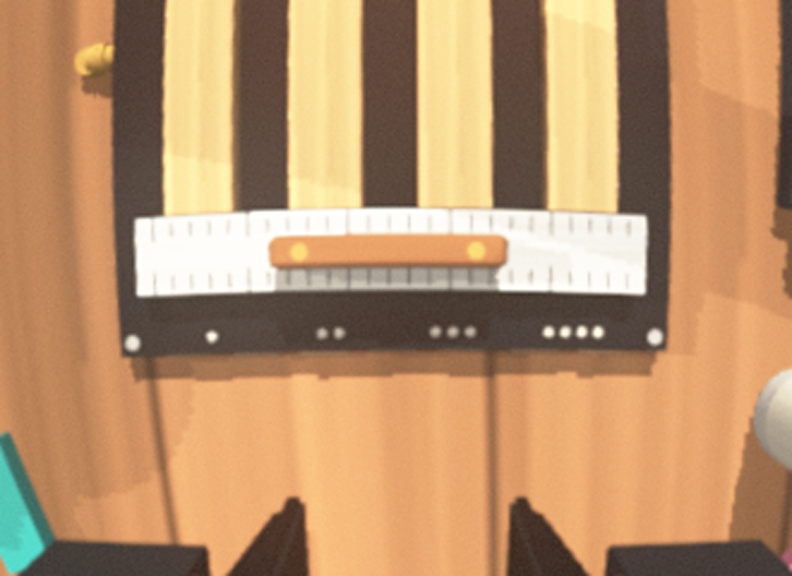

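```bash
python3 - <<'E'
from h import *
s=snap("wrist","w29");f=lambda x,y:(150+(x+.5)/2.4-.5,20+(y+.5)/2.4-.5)
P=lambda q,z:toz(s,[f(*q)],z,True)[0]
A=P((133,343),.02);B=P((655,337),.02);d=(B-A)[:2];print("screw dist",np.linalg.norm(d),"yaw",np.degrees(np.arctan2(d[1],d[0])))
ux=d/np.linalg.norm(d);uy=np.array([-ux[1],ux[0]]);M=(A+B)[:2]/2
def bed(p):e=p[:2]-M;return (np.array([e@ux,e@uy-.102])*1000).round(1)
for n,q in dict(seTL=(135,217),seTR=(647,214),seBL=(137,296),seBR=(645,294),s1l=(163,213),s1r=(233,213),s2l=(288,211),s2r=(361,209),s3l=(418,207),s3r=(491,207),s4l=(547,210),s4r=(618,211)).items(): print(n,bed(P(q,.038)))
E
```

```text
screw dist 0.2838787204140301 yaw -2.094331712701952
seTL [-130.1  -34.3]
seTR [129.4 -36.5]
seBL [-131.   -75.2]
seBR [129.2 -77.5]
s1l [-114.7  -33.5]
s1r [-77.9 -35.9]
s2l [-50.1 -36.2]
s2r [-14.1 -36.4]
s3l [ 13.7 -35.8]
s3r [ 49.4 -35.7]
s4l [ 77.3 -36.6]
s4r [113.9 -35.8]
```

View pics/w29.png

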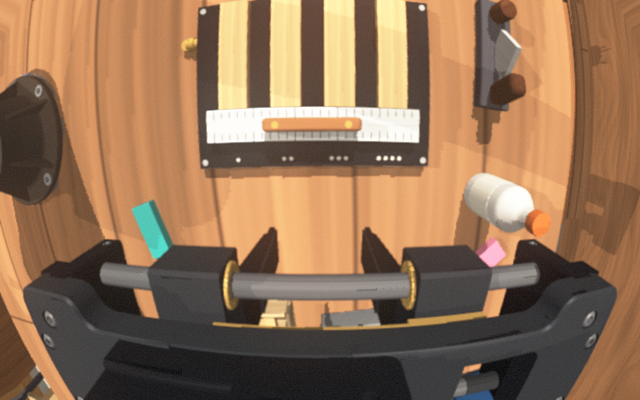

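```bash
python3 - <<'E'
from h import *
im=cv2.imread("pics/t4.png");s=snap("top");f=lambda x,y:(270+(x+.5)/5-.5,140+(y+.5)/5-.5)
P=lambda q,z:toz(s,[f(*q)],z)[0][:2]
q=[P(a,.02) for a in [(109,88),(429,100),(87,530),(415,543)]]
M=np.mean(q,0);d=(q[0]-q[2]+q[1]-q[3]);ux=d/np.linalg.norm(d);uy=np.array([-ux[1],ux[0]]);print("bed",M,np.degrees(np.arctan2(d[1],d[0])))
for n,a in dict(s4L=(103,152),s4R=(323,156),s3L=(96,250),s3R=(319,257),s2L=(92,349),s2R=(314,358),s1L=(87,453),s1R=(309,462),seT=(357,106),seB=(344,522)).items():
    e=P(a,.038)-M;print(n,(np.array([e@ux,e@uy])*1000).round(1))
E
```

```text
bed [0.55162175 0.02016586] -2.242057212805638
s4L [ 94.5 103.1]
s4R [ 98.  -35.3]
s3L [ 31.6 104.3]
s3R [ 33.3 -35.1]
s2L [-31.  103.6]
s2R [-30.6 -34.3]
s1L [-95.9 103.3]
s1R [-95.4 -33.6]
seT [131.3 -55.6]
seB [-131.3  -56.4]
```

Slats sit centred in x and about 4 mm left of zone centre, within the 10 mm limit. They are flush in both views, so next is the selector.

```bash
python3 -m pendant '{"translation": [[-0.0525,0.0115,0],[-0.0525,0.0115,0],[-0.0525,0.0115,0],[-0.0525,0.0115,0],[-0.0525,0.0115,0]], "angular": [[0,0,0],[0,0,0],[0,0,0],[0,0,0],[0,0,0]], "jaw": [0.05,0.05,0.05,0.05,0.05]}'; python3 -m pendant '{"translation": [[0,0,0.02],[0,0,0.02],[0,0,0.01],[0,0,0]], "angular": [[0,0,8],[0,0,8],[0,0,7.5],[0,0,0]], "jaw": [0.05,0.05,0.05,0.05]}'
python3 - <<'E'
from h import *
delta([.6005,-.3725,.061],63.8);s=snap("wrist","w30");crop(s,240,120,160,130,4,"c18")
s=snap("top","t5");crop(s,270,140,110,120,5,"c19")
E
```

```text
t: 52.55
position: [0.6012, -0.3754, 0.2351]
ee_rot: [0.723, 0.691, 0.0, 0.0]
contact_force: [0.9, 0.6, 0.8]
finger_gap: 0.0503
t: 53.05
position: [0.6008, -0.3735, 0.1842]
ee_rot: [0.848, 0.53, -0.0, -0.001]
contact_force: [-0.1, 0.7, 0.6]
finger_gap: 0.0498
t 53.05 p [ 0.6008 -0.3735  0.1842] yaw x-axis 64.00 deg z [-1.3e-03  9.0e-04 -1.0e+00] F [-0.1  0.7  0.6] gap 0.0498 q [-0.65  0.64  1.37 -0.    1.14 -0.2 ]
dtool mm [  0.7  -0.6 123.2]
turn about tool z deg 0.20 (or -179.80)
```

View pics/w30.png

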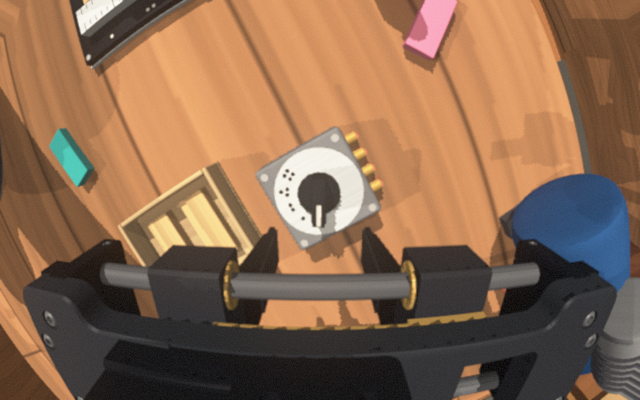

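View pics/c19.png

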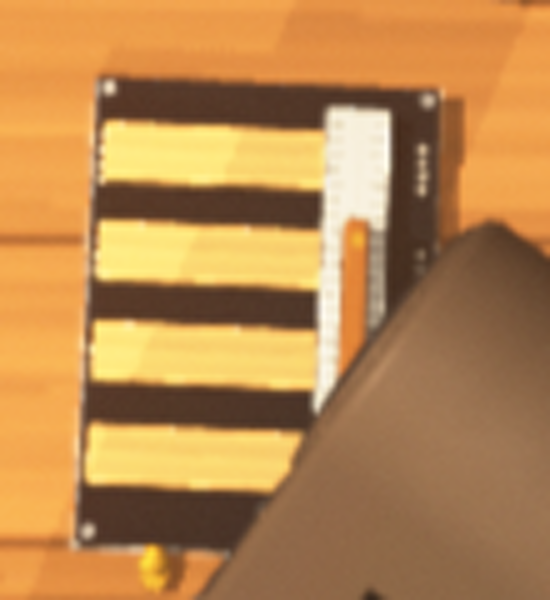

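Knob still at off and the bed layout unchanged. Gripping, then turning 120° clockwise to four dots.

```bash
python3 -m pendant '{"translation": [[0,0,0.05],[0,0,0.05],[0,0,0.022],[0,0,0],[0,0,0]], "angular": [[0,0,0],[0,0,0],[0,0,0],[0,0,0],[0,0,0]], "jaw": [0.05,0.05,0.05,0.03,0.005]}'; python3 -m pendant '{"translation": [[0,0,0],[0,0,0],[0,0,0],[0,0,0],[0,0,0]], "angular": [[0,0,0],[0,0,0],[0,0,10],[0,0,10],[0,0,10]], "jaw": [0.005,0.005,0.005,0.005,0.005]}'; python3 -m pendant '{"translation": [[0,0,0],[0,0,0],[0,0,0],[0,0,0],[0,0,0]], "angular": [[0,0,10],[0,0,10],[0,0,10],[0,0,10],[0,0,10]], "jaw": [0.005,0.005,0.005,0.005,0.005]}';  python3 -m pendant '{"translation": [[0,0,0],[0,0,0],[0,0,0],[0,0,0],[0,0,0]], "angular": [[0,0,10],[0,0,10],[0,0,10],[0,0,10],[0,0,0]], "jaw": [0.005,0.005,0.005,0.005,0.005]}'
python3 -c "from h import *;st()"
```

```text
t: 53.78
position: [0.6017, -0.3742, 0.0648]
ee_rot: [0.848, 0.53, 0.0, 0.001]
contact_force: [0.0, -0.5, 0.1]
finger_gap: 0.0356
t: 54.4
position: [0.6001, -0.3734, 0.0642]
ee_rot: [0.957, 0.29, -0.001, -0.001]
contact_force: [-7.6, 2.8, 8.8]
finger_gap: 0.0141
t: 55.02
position: [0.6001, -0.3737, 0.0642]
ee_rot: [0.99, -0.142, -0.001, 0.0]
contact_force: [-6.7, -0.4, 7.5]
finger_gap: 0.0141
t: 55.65
position: [0.5999, -0.3738, 0.0642]
ee_rot: [0.882, -0.47, -0.001, 0.0]
contact_force: [-8.0, -0.4, 7.1]
finger_gap: 0.0142
t 55.65 p [ 0.5999 -0.3738  0.0642] yaw x-axis -56.13 deg z [-0.0018 -0.     -1.    ] F [-8.  -0.4  7.1] gap 0.0142 q [-0.65  0.76  1.47 -0.    0.92  1.9 ]
```

```bash
python3 -m pendant '{"translation": [[0,0,0],[0,0,0],[0,0,-0.05],[0,0,-0.06],[0,0,-0.05]], "angular": [[0,0,0],[0,0,0],[0,0,0],[0,0,0],[0,0,0]], "jaw": [0.03,0.06,0.06,0.06,0.06]}'; python3 -m pendant '{"translation": [[0,0,0],[0,0,0]], "angular": [[0,0,0],[0,0,0]], "jaw": [0.06,0.06]}'
python3 - <<'E'
from h import *
st();s=snap("wrist","w31");crop(s,240,110,160,140,4,"c20");s=snap("top","t6");crop(s,270,140,110,120,5,"c21");s=snap("side");crop(s,240,110,210,150,3.6,"c22")
E
```

```text
t: 56.28
position: [0.6013, -0.3736, 0.2255]
ee_rot: [0.883, -0.469, 0.001, 0.0]
contact_force: [0.7, 0.1, 0.3]
finger_gap: 0.0572
t: 56.52
position: [0.6008, -0.3734, 0.2224]
ee_rot: [0.883, -0.469, -0.0, -0.0]
contact_force: [-0.8, 0.0, -0.1]
finger_gap: 0.0597
t 56.52 p [ 0.6008 -0.3734  0.2224] yaw x-axis -55.98 deg z [-6.e-04  5.e-04 -1.e+00] F [-0.8  0.  -0.1] gap 0.0597 q [-0.65  0.61  1.32 -0.    1.21  1.9 ]
```

View pics/c20.png

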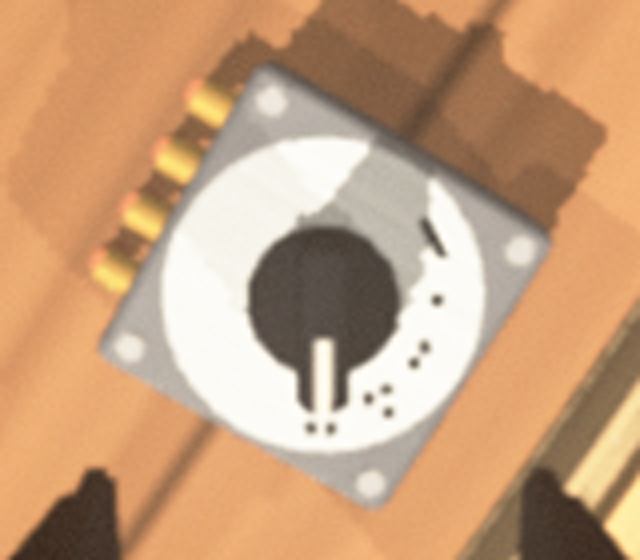

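View pics/c21.png

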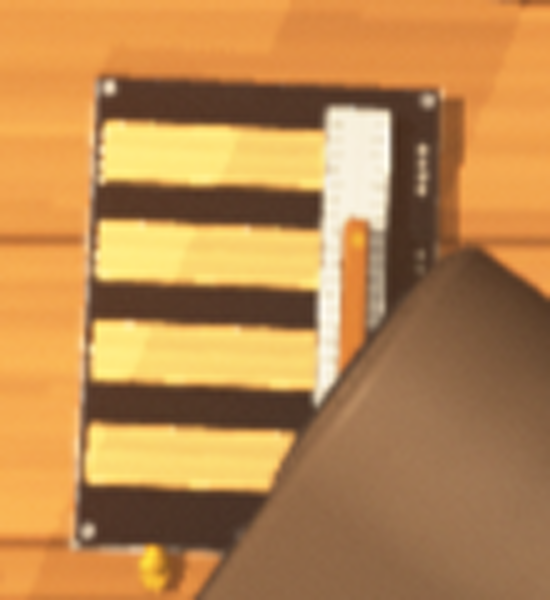

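View pics/c22.png

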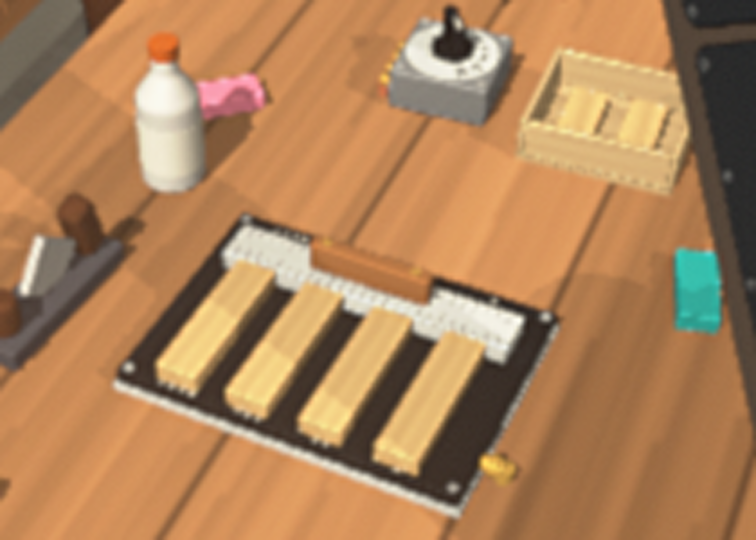

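The knob points at four dots (crop (322,400)). Slats and straightedge are unchanged and flush, both offcuts are in the tray, and the gripper is clear at 0.22 m. Handing in.

```bash
python3 -c "
from station import job
print(job.finish_job())"
```

```text
the job is handed in; nothing more can be done
None
```

I did the whole job in the order you gave and handed it in at about 57 s of the 210 s. The hand-in reports no verdict.

- **What I did:** I turned the selector from one dot to off and put both wooden offcuts in the scrap tray. I laid the four slats on zones 1–4 and pushed the straightedge flush against their right-hand ends. Then I turned the selector from off to four dots.
- **Last checks (pictures):**
  - The selector line points at the four-dot mark.
  - Both offcuts are in the tray.
  - No gap showed between the slat ends and the straightedge in the close wrist view taken just before the final turn. The top and side views afterwards show the layout unchanged.
  - The gripper was clear of everything, and the other tools and the pink and turquoise look-alikes were left alone.
- **Where it is off or disagreed:**
  - The slats sit about 4 mm to the left of their zone centres, against the 10 mm limit. Along x they are centred within about 2 mm.
  - The wrist and top cameras differed by 2–4 mm, so I aimed at the mean of the two.

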